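# Mount the keyed carving on the carving stand

### The job

Mount the half-carved finial whose steel plate has a flat side on the carving stand: slide the socket's dust cover fully open, turn the finial until its flat matches the flat of the socket and seat it fully home, then turn the hold-down clockwise by its wooden cross-bar, in several short swings if need be, until it stops with its arm over the finial's plate. Leave the other finial (round plate) in the rack.

Things in the scene. Friction and masses are not known exactly. Their poses are not given: they have to be found in the camera images.
- head: The carving stand's head: fixed block, 120 (x) x 310 (y) x 60 mm high, aluminium round the socket, wood at both ends. Origin: centre of its underside, below the socket. Yaw within 0.25 rad of the world's.
- socket (a point): Centre of the socket's mouth in the head's flat top (60 mm up); axes as the head's, z up. D-shaped socket: round bore of 48 mm diameter, 40 mm deep, with one flat 14.5 mm from its axis on the +x side. Hidden by the dust cover at the start.
- cover_tab (a point): Centre of the upright tab on the dust cover, a steel plate 84 (x) x 80 (y) x 5 mm lying on the head. Tab: 12 mm thick (y), 44 mm long (x), its top 43 mm above the head's top; this point is 26.5 mm above the head's top, over the cover's middle. Axes as the head's; slides to the head's +y.
- cover (a joint): How far the cover has slid to the head's +y, m: 0 covers the socket, 0.095 is the stop (fully open). Starts at 0 to 0.012. About 2 N of friction; it stays where left.
- clamp_bar (a point): Centre of the hold-down's wooden cross-bar, 56 mm above the head's top, on its upright axis 110 mm to the head's -y side of the socket. Bar: 76 mm long (this point's y), 14 mm thick (x), 24 mm high, 22 mm of free height below it round an 18 mm stem. It turns with the steel arm under it.
- clamp_tip (a point): End of the hold-down's steel arm, mid-thickness: 24 mm wide, 8 mm thick, reaching 82 mm from the axis along clamp_bar's +x; underside 14 mm above the head's top. It passes 2 mm over a plate that is fully home and strikes one that is not. Axes as clamp_bar's.
- clamp (a joint): Hold-down angle, rad: grows clockwise seen from above; starts at 0 to 0.35 (arm away from the socket), stop at 2.7 (arm along the head's +y, over the socket's edge). The arm swings round by the head's -x side. Friction 0.12 N m; stays where left. The 2.3 to 2.7 rad needed is more than most wrists give in one grasp: release, turn back, regrip.
- carving_block (a point): Keyed finial, 137 mm tall, about 0.35 kg: centre of its square wooden block, 42 x 42 mm (sides along x and y), 68 mm high, to be gripped. A small carved knob above it ends 57 mm above this point. Stands upright in one of the rack's wells, its flat turned 0.4 to 3 rad off the socket's; +x is the side of its flats. To fit, its x must point as socket's x does.
- carving_plate (a point): Same finial, same axes, 46 mm below carving_block: centre of the underside of its steel plate, 12 mm thick, 84 mm diameter with a flat 26 mm from the axis at +x. Below it a tenon 45 mm in diameter, 34 mm long, end slightly chamfered, its flat 13 mm from the axis at +x. At the start the plate rests on the rack. Home when at socket.
- spare_block (a point): The other finial, of the same sizes, but its plate and tenon are fully round: centre of its square block. It stands in the other well of the rack and stays there.
- rack: Fixed wooden rack block, 230 (x) x 110 (y) x 45 mm high, origin at the centre of its underside, with two 53 mm square wells 60 mm to either side along its x.
There are look-alikes about, which are no part of the job. Leave any purple, red or turquoise look-alike of the part that bears carving_block alone.

How it is judged:
By the outcome, as a careful person would: the job done as asked, in the order asked, and still so for the second after the job is handed in, with the robot touching nothing.
It also fails if it takes over 72 s, if anything falls off the work surface, if the arm or the gripper's body presses on something with over 40 N, if the wrist force passes 120 N, or if a joint passes its speed limit or range.

### The arm

A 7-joint arm with a two-finger parallel gripper is mounted at the origin on the work surface. World frame = base frame: x ahead of the robot, y to its left, z up, the work surface at z = 0. Lengths are in m, angles in degrees, forces in N, time in s.
With the tool pointing down it reaches from about 0.4 to 0.875 m from the base axis. Payload 6.5 kg.
Tool frame: the origin (TCP) lies between the finger pads; the fingertips stand 8 mm ahead of it and the grasp point (between the pads) lies 11 mm behind it (robot.nose_length is the distance from the TCP to the fingertips, in m); z points along the fingers, y is the direction in which the jaws open and shut (so a half turn about z gives the same grasp; the last joint's range is limited). The gripper opens to 85 mm and grips with 20 to 120 N. Pads are 22 mm wide; open, the fingers measure 114 mm over their backs; the gripper's body (76 mm by 85 mm) begins 54 mm behind the grasp point. The pads swing forward as they close: fully open they stand 13 mm farther back than shut.
Start: joints at [-69.511, 30.733, -0.252, 88.115, 0.149, 61.152, -4.079], TCP at [0.267, 0.592, 0.239] pointing down, gripper open.
Joint ranges: [-154.64, 154.64], [-21.42, 123.67], [-72.66, 72.17], [13.99, 137.28], [-74.86, 254.86], [10.95, 109.41], [-158.01, 158.01]. Speed limits (degrees/s): [136.94, 136.94, 180, 180, 180, 180, 180].

### API

Orientations are given as [roll, pitch, yaw] about the fixed x, y, z axes, in that order (R = Rz(yaw) Ry(pitch) Rx(roll)).
In Python, from rig import robot gives the robot as it stands.
- The arm moves only by the tool drive_tool, never from a script. Its argument "targets" is a list of rows, each an object of numbers: "hand": the finger opening in mm, from 0 to 85.4; "x", "y", "z": the shift along the tool's x, y, z in mm; "rx", "ry", "rz": the turn, a rotation vector about the tool's x, y, z in rad. In form: [{"hand": .., "x": .., "y": .., "z": .., "rx": .., "ry": .., "rz": ..}, ...]. A call has 1 to 20 rows; each row is the pose to reach, as a shift and turn from the pose commanded when the call began, along the tool's axes at that moment; what a row does not reach only later rows make up. A row lasts 1/8 s, in which the tool goes at most 62.5 mm and 10.7 degrees, less where a joint would pass 70% of its speed; a pose out of reach is approached as far as the arm can. A call with a gripper value outside its range is refused whole. The fingers move at their own pace and stop on an object; "newtons" is the grip in N (left out, the last holds). Time passes only in rows, so rows that repeat a pose let the fingers close. It gives the time, the measured TCP pose, the force and the opening at its end, in the units of the state.
- robot.read_state(): the state, without advancing time (a new reading comes with each control period).
- robot.grab_frame(name): name is "side" or "top" or "wrist"; returns a dict with "frame" (420x560x3 uint8, red, green, blue), "fov_y" (degrees; the focal length in pixels is half the picture's height over the tangent of half this angle, whatever the lens; pixels are square), "cx", "cy" (the principal point, pixels), "distortion" ([k1, k2, p1, p2, k3] as OpenCV has them; the pictures are not rectified), "R" (3x3) and "t" (3): a world point X has camera coordinates R X + t. Camera axes: x right, y down, z forward; pixel columns grow to the right and rows downward; lengths in m; the calibration is good to about 2 mm. A picture is of the moment at which its call begins. There is no depth.
- robot.sign_off(): hands the job in, once; it reports no verdict.
The state is a dict: "time_s": time; "joints": joint angles; "qd": joint speeds; "tau": joint torques, N m; "ee_pos": TCP position; "orientation": TCP orientation; "contact_force": force on the tool from outside, world axes, zero at the start; "torque": the same for the moment, N m; "grip_width": finger opening in m.
Only numpy, scipy, OpenCV 4.12 (cv2) and the standard library are available. Lean on these libraries where they do the work, as an engineer would, in place of code of your own. Each camera call takes 0.05 s, during which the arm holds its last target.

## Working session

There is one attempt and no reset: what is moved stays moved. The work goes in short steps, Python scripts to look and compute and a tool call to move; the robot and the scene stay as the last step left them, time stands still between calls to the robot, and variables do not carry over. Pictures are saved under pics/ and viewed, and the job is handed in when it is done.

Besides the shell and the picture viewer there is one more tool, called after "Request:" by a JSON object that holds its "op" and its "data". drive_tool: Moves the arm, as the interface text tells. Its arguments: {"type":"object","properties":{"targets":{"type":"array","items":{"type":"object","properties":{"hand":{"type":"number"},"x":{"type":"number"},"y":{"type":"number"},"z":{"type":"number"},"rx":{"type":"number"},"ry":{"type":"number"},"rz":{"type":"number"}}}},"newtons":{"type":"number"}},"required":["targets"]}

```bash
ls; mkdir -p pics; cat > h.py <<'E'
import numpy as np,cv2,json,pickle
from rig import robot
def grab(n,fn):
    f=robot.grab_frame(n); pickle.dump(f,open(f'pics/{fn}.pkl','wb'))
    cv2.imwrite(f'pics/{fn}.png',f['frame'][:,:,::-1]); return f
def load(fn): return pickle.load(open(f'pics/{fn}.pkl','rb'))
def K(f):
    h=f['frame'].shape[0]; fl=h/2/np.tan(np.radians(f['fov_y'])/2)
    return np.array([[fl,0,f['cx']],[0,fl,f['cy']],[0,0,1.]])
def proj(f,P):
    P=np.atleast_2d(np.array(P,float)); r,_=cv2.Rodrigues(np.array(f['R']))
    return cv2.projectPoints(P,r,np.array(f['t'],float),K(f),np.array(f['distortion'],float))[0][:,0]
def onz(f,uv,z):
    uv=np.atleast_2d(np.array(uv,float))
    n=cv2.undistortPoints(uv[:,None],K(f),np.array(f['distortion'],float))[:,0]
    R=np.array(f['R']);t=np.array(f['t']).ravel();c=-R.T@t
    d=np.c_[n,np.ones(len(n))]@R
    return c+d*((z-c[2])/d[:,2])[:,None]
def crop(fn,x0,y0,x1,y1,s,out):
    im=cv2.imread(f'pics/{fn}.png')[y0:y1,x0:x1]
    cv2.imwrite(f'pics/{out}.png',cv2.resize(im,None,fx=s,fy=s,interpolation=cv2.INTER_CUBIC))
E
python3 - <<'E'
from h import *
for n in ['side','top','wrist']:
    f=grab(n,n+'0'); print(n,f['fov_y'],-np.array(f['R']).T@np.array(f['t']).ravel())
print(robot.read_state())
E
```

```text
pics
side 45.7310984997966 [-0.05856874 -0.68498202  1.04194193]
top 51.021981253774015 [0.37010332 0.03419536 1.16973707]
wrist 62.83244883656792 [0.198023   0.62368934 0.37449504]
{'time_s': 0.15, 'joints': array([-69.50896465,  30.76855484,  -0.25429156,  88.15512072,
         0.14700985,  61.15131959,  -4.08042528]), 'qd': array([ 0.09412144, -0.15347827,  0.04596294, -0.21867432, -0.10977177,
       -0.05338256, -0.03480968]), 'tau': array([-2.64257642e-04, -5.83782828e+01,  1.04887627e+00, -2.59351963e+01,
        1.24326002e-02,  6.44678628e-03,  4.31285753e-05]), 'ee_pos': array([0.26713026, 0.59207696, 0.23862021]), 'orientation': array([-1.79925423e+02,  3.90148255e-03,  1.55718141e+02]), 'contact_force': array([-0.55348584,  0.0344106 ,  0.40575587]), 'torque': array([-0.03090689,  0.042063  ,  0.02497442]), 'grip_width': 0.08566418600132543}
```

View pics/side0.png

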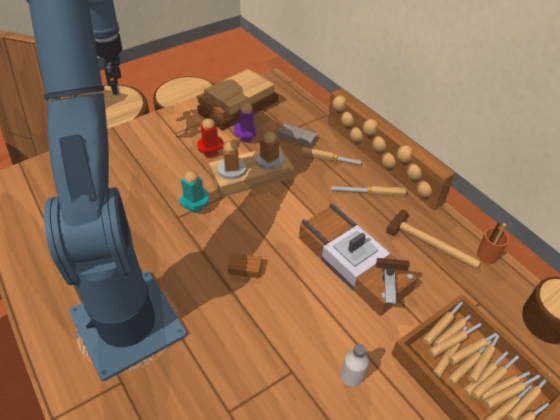

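View pics/top0.png

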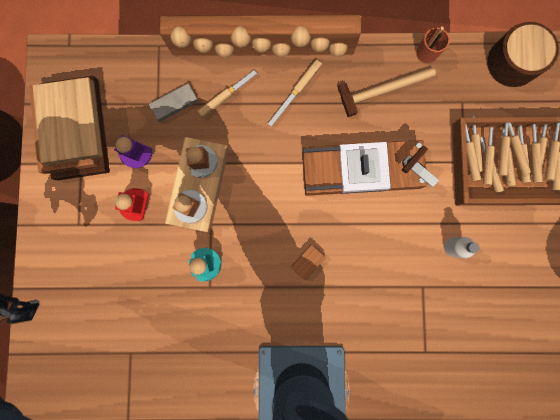

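View pics/wrist0.png

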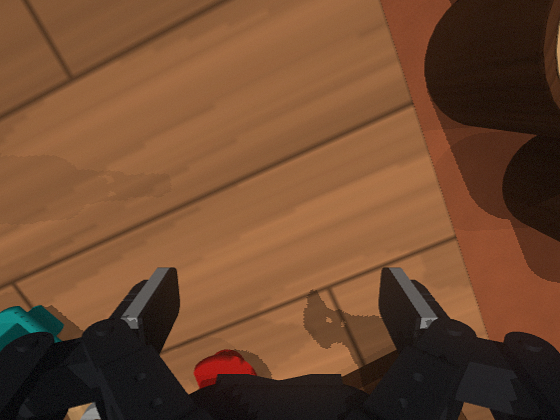

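```bash
python3 - <<'E'
from h import *
crop('top0',150,120,260,290,4.5/1.3,'t0r')
crop('top0',290,110,450,210,5,'t0h')
crop('side0',170,90,330,220,5,'s0r')
crop('side0',290,190,430,320,5,'s0h')
E
```

```text
(no output)
```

View pics/t0r.png

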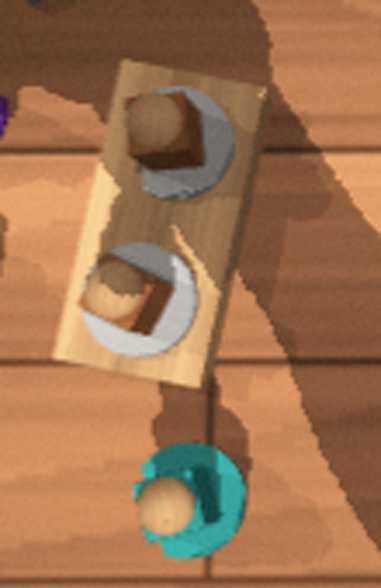

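View pics/t0h.png

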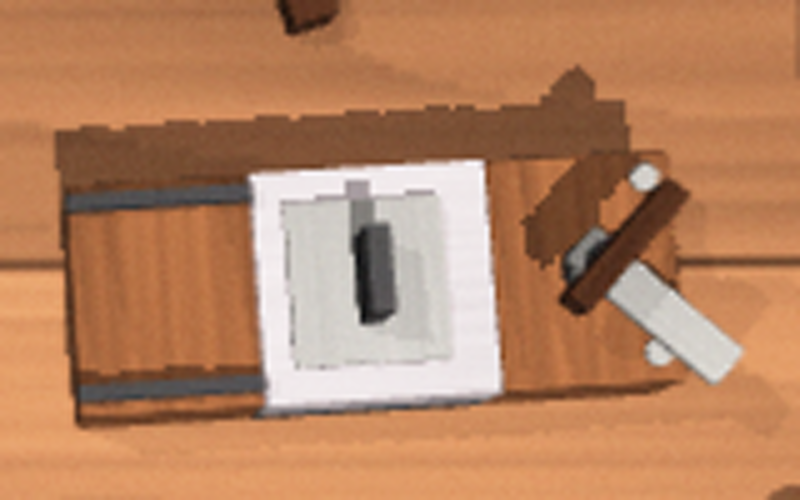

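View pics/s0r.png

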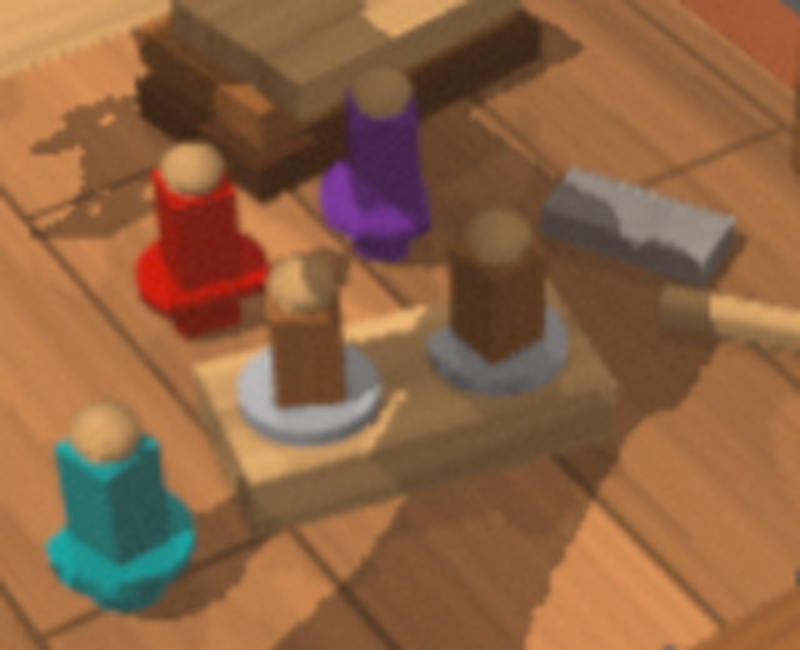

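View pics/s0h.png

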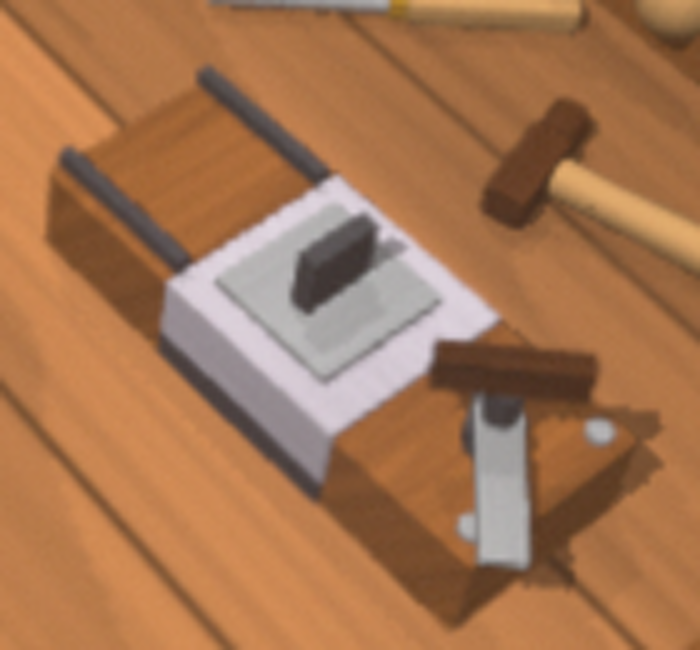

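```bash
cat > fithead.py <<'E'
from h import *
from scipy.optimize import least_squares
T=load('top0');S=load('side0')
L=[(T,(60,155,60),(303,147.5)),(T,(60,-155,60),(422.6,140.6)),(T,(-60,-155,60),(426,186.6)),
   (S,(-60,-155,0),(381,315.6)),(S,(60,-155,60),(417,278)),(S,(-60,155,60),(301,225))]
def Rz(a): c,s=np.cos(a),np.sin(a); return np.array([[c,-s,0],[s,c,0],[0,0,1]])
def W(p,q): return Rz(p[2])@(np.array(q)/1000.)+np.array([p[0],p[1],0])
def res(p): return np.concatenate([proj(f,W(p,q))[0]-uv for f,q,uv in L])
if __name__=='__main__':
    s=least_squares(res,[.6,-.1,0.1],loss='soft_l1');p=s.x;print(p,res(p).round(1))
    np.save('head.npy',p)
    for f,n,b in [(T,'top0',(290,110,450,210)),(S,'side0',(290,190,430,320))]:
        k=5; im=cv2.resize(f['frame'][b[1]:b[3],b[0]:b[2],::-1],None,fx=k,fy=k)
        def pl(pts,col,cl=True):
            u=((proj(f,[W(p,q) for q in pts])-np.array(b[:2])+.5)*k).astype(int)
            cv2.polylines(im,[u],cl,col,1)
        for z in (0,60): pl([(-60,-155,z),(60,-155,z),(60,155,z),(-60,155,z)],(0,255,0))
        pl([(-42,-40,65),(42,-40,65),(42,40,65),(-42,40,65)],(255,0,0))
        pl([(-22,-6,103),(22,-6,103),(22,6,103),(-22,6,103)],(0,0,255))
        pl([(0,-110,60),(0,-110,128)],(0,255,255))
        cv2.imwrite(f'pics/fit_{n}.png',im)
E
python3 fithead.py
```

```text
[ 0.56331679 -0.16474984  0.05767867] [-1.  -0.4  0.4 -0.9  1.4 -0.4 -2.   1.9  0.5  0.  -2.5 -0.8]
```

View pics/fit_top0.png

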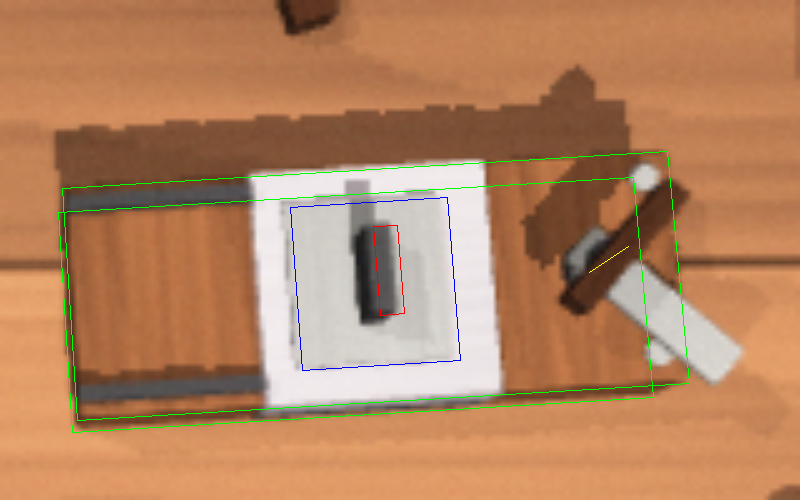

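View pics/fit_side0.png

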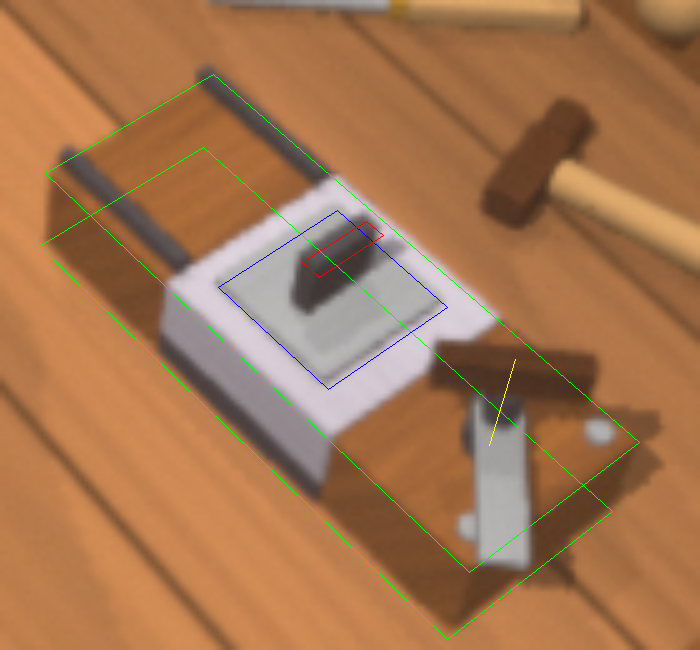

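```bash
python3 - <<'E'
from h import *
T=load('top0')
print(onz(T,[(203.5,161.3),(190.4,206)],.057))
print(onz(T,[(185.5,137.5),(226.5,146),(209,231),(166,223)],.045))
print(onz(T,[(134,203),(134,152)],.05))
w=load('wrist0');R=np.array(w['R']);st=robot.read_state()
from scipy.spatial.transform import Rotation as Ro
Rt=Ro.from_euler('xyz',st['orientation'],degrees=True).as_matrix()
c=-R.T@np.array(w['t']).ravel()
print('cam in tool',Rt.T@(c-st['ee_pos']),'\n',Rt.T@R.T)
E
```

```text
[[0.57879783 0.24599859 0.057     ]
 [0.46394076 0.2773431  0.057     ]]
[[0.64395941 0.29604791 0.045     ]
 [0.62121215 0.18914286 0.045     ]
 [0.4008703  0.23133788 0.045     ]
 [0.4216154  0.34125499 0.045     ]]
[[0.4726585  0.42254156 0.05      ]
 [0.60480729 0.42671672 0.05      ]]
cam in tool [ 0.07598417  0.0002202  -0.1358804 ] 
 [[ 2.46636058e-04 -9.55009164e-01 -2.96576188e-01]
 [ 9.99999910e-01  1.33032591e-04  4.03230929e-04]
 [-3.45634934e-04 -2.96576261e-01  9.55009111e-01]]
```

Request:
{"op": "drive_tool", "data": {"targets": [{"x":-50,"y":-25,"z":-50},{"x":-387,"y":-194,"z":-90},{"x":-387,"y":-194,"z":-90},{"x":-387,"y":-194,"z":-90},{"x":-387,"y":-194,"z":-90},{"x":-387,"y":-194,"z":-90},{"x":-387,"y":-194,"z":-90},{"x":-387,"y":-194,"z":-90},{"x":-387,"y":-194,"z":-90},{"x":-387,"y":-194,"z":-90},{"x":-387,"y":-194,"z":-90}]}}

```text
schema error: expected keys hand, x, y, z, rx, ry, rz
```

```bash
python3 - <<'E'
from h import *
grab('wrist','w1'); s=robot.read_state(); print(s['joints'].round(1),s['ee_pos'],s['orientation'])
E
```

```text
[-69.5  30.8  -0.3  88.1   0.1  61.2  -4.1] [0.2671629  0.59214994 0.23875799] [-1.79939047e+02  5.47570223e-03  1.55723099e+02]
```

View pics/w1.png

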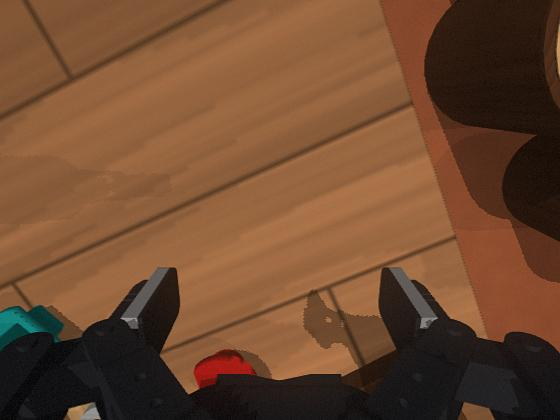

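All keys are required in every row.

Request:
{"op": "drive_tool", "data": {"targets": [{"hand":85,"x":-50,"y":-25,"z":-50,"rx":0,"ry":0,"rz":0},{"hand":85,"x":-387,"y":-194,"z":-90,"rx":0,"ry":0,"rz":0},{"hand":85,"x":-387,"y":-194,"z":-90,"rx":0,"ry":0,"rz":0},{"hand":85,"x":-387,"y":-194,"z":-90,"rx":0,"ry":0,"rz":0},{"hand":85,"x":-387,"y":-194,"z":-90,"rx":0,"ry":0,"rz":0},{"hand":85,"x":-387,"y":-194,"z":-90,"rx":0,"ry":0,"rz":0},{"hand":85,"x":-387,"y":-194,"z":-90,"rx":0,"ry":0,"rz":0},{"hand":85,"x":-387,"y":-194,"z":-90,"rx":0,"ry":0,"rz":0},{"hand":85,"x":-387,"y":-194,"z":-90,"rx":0,"ry":0,"rz":0},{"hand":85,"x":-387,"y":-194,"z":-90,"rx":0,"ry":0,"rz":0},{"hand":85,"x":-387,"y":-194,"z":-90,"rx":0,"ry":0,"rz":0}]}}

```text
time_s: 1.58
ee_pos: [0.5391, 0.2584, 0.329]
orientation: [180.0, -0.0, 155.9]
contact_force: [-0.3, 0.3, 0.4]
grip_width: 0.0851
```

```bash
python3 - <<'E'
from h import *
grab('wrist','w1'); s=robot.read_state(); print(s['joints'].round(1),s['ee_pos'],s['orientation'],s['qd'].round(1))
E
```

```text
[-35.8  21.    8.   90.8  -3.1  68.5  38.6] [0.53928398 0.25807225 0.3290773 ] [-1.79997996e+02 -3.86428471e-02  1.55874887e+02] [ 0.3  0.   0.5 -0.1  0.1  0.   0.2]
```

View pics/w1.png

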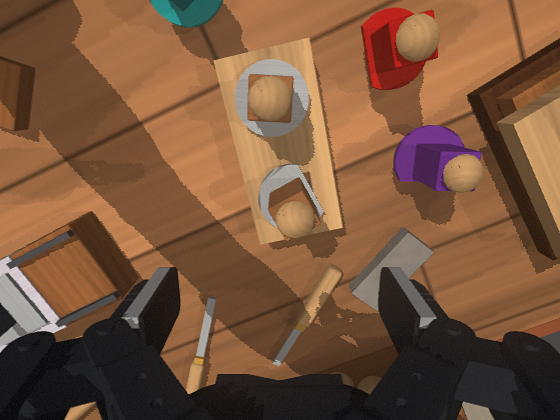

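```bash
python3 - <<'E'
from h import *
crop('w1',200,30,360,250,3.6/1.35,'w1c0');crop('w1',240,150,350,250,6,'w1c')
E
```

```text
(no output)
```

View pics/w1c.png

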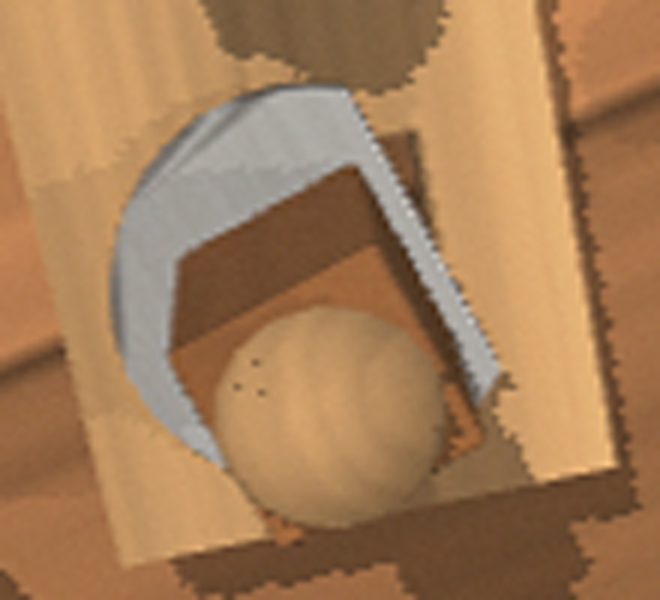

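```bash
cat > fitf.py <<'E'
from h import *
from fithead import W,Rz
from scipy.optimize import least_squares
def fit(f,pts,p0,z0=0.045):
    # pts: (x,y,z above plate underside mm),(u,v)
    def r(p): return np.concatenate([proj(f,W(p,q)+[0,0,z0])[0]-uv for q,uv in pts])
    s=least_squares(r,p0,loss='soft_l1'); return s.x,r(s.x)
if __name__=='__main__':
    f=load('w1')
    a=onz(f,[(298,165),(323.3,212.5)],.057); print(a)
    d=a[1]-a[0]; n=np.arctan2(d[1],d[0])
    # centre is left of flat: pick normal pointing away from block
    c=onz(f,[(285,190)],.08)[0]; m=a.mean(0)-c
    e=[n+np.pi/2,n-np.pi/2]; y=max(e,key=lambda t:np.cos(t)*m[0]+np.sin(t)*m[1])
    # which end is +y
    ydir=np.array([-np.sin(y),np.cos(y)]); s=np.sign((a[0]-a.mean(0))[:2]@ydir); print(np.degrees(y),s)
    pts=[((26,33*s,12),(298,165)),((26,-33*s,12),(323.3,212.5)),
         ((-21,21*s,12),(269.7,192.5)),((21,21*s,12),(299.7,177.5)),
         ((-21,21*s,80),(268.3,208.7)),((21,21*s,80),(303,190.8)),((21,-21*s,80),(320.3,222.5))]
    p,r=fit(f,pts,[.579,.246,y]); print(p,np.degrees(p[2]),r.round(1)); np.save('fin.npy',p)
E
python3 fitf.py
```

```text
[[0.54724672 0.28055129 0.057     ]
 [0.61522573 0.28586822 0.057     ]]
94.47224889099064 1.0
[0.58321113 0.25745095 1.6485659 ] 94.455868192554 [ 0.5  0.7 -0.3 -0.8 -0.6 -0.2 -0.2 -1.2 -0.9  0.4  0.3 -0.4  1.4  1.9]
```

Request:
{"op": "drive_tool", "data": {"targets": [{"hand":0,"x":-206,"y":-399,"z":50,"rx":0,"ry":0,"rz":1.093},{"hand":0,"x":-206,"y":-399,"z":50,"rx":0,"ry":0,"rz":1.093},{"hand":0,"x":-206,"y":-399,"z":50,"rx":0,"ry":0,"rz":1.093},{"hand":0,"x":-206,"y":-399,"z":50,"rx":0,"ry":0,"rz":1.093},{"hand":0,"x":-206,"y":-399,"z":50,"rx":0,"ry":0,"rz":1.093},{"hand":0,"x":-206,"y":-399,"z":50,"rx":0,"ry":0,"rz":1.093},{"hand":0,"x":-206,"y":-399,"z":50,"rx":0,"ry":0,"rz":1.093},{"hand":0,"x":-206,"y":-399,"z":50,"rx":0,"ry":0,"rz":1.093},{"hand":0,"x":-206,"y":-399,"z":50,"rx":0,"ry":0,"rz":1.093},{"hand":0,"x":-206,"y":-399,"z":50,"rx":0,"ry":0,"rz":1.093},{"hand":0,"x":-206,"y":-399,"z":50,"rx":0,"ry":0,"rz":1.093}]}}

```text
time_s: 3.0
ee_pos: [0.5646, -0.1897, 0.2794]
orientation: [180.0, -0.1, 93.3]
contact_force: [-0.7, 0.4, 0.4]
grip_width: 0.0001
```

```bash
python3 - <<'E'
from h import *
grab('wrist','w2'); s=robot.read_state(); print(s['joints'].round(1),s['ee_pos'],s['orientation'],s['qd'].round(1))
E
```

```text
[ -6.4  24.8  28.2  95.6 -12.9  62.9  28.7] [ 0.56443826 -0.19009789  0.27946395] [ 1.79976630e+02 -3.81833544e-02  9.32477055e+01] [ 0.5  0.1  0.4 -0.1 -0.  -0.1  0.2]
```

View pics/w2.png

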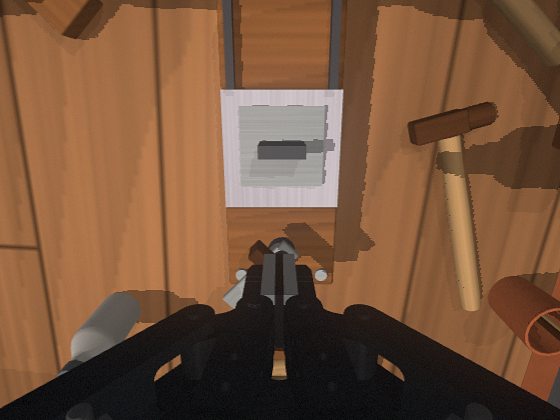

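```bash
python3 - <<'E'
from h import *
crop('w2',205,75,365,225,5,'w2c')
f=load('w2')
a=onz(f,[(221.5,90),(343,90),(338,207),(222.5,207)],.06)
print(a)
E
```

```text
[[ 0.50379026 -0.10733535  0.06      ]
 [ 0.62264562 -0.10049555  0.06      ]
 [ 0.6307242  -0.22028176  0.06      ]
 [ 0.50588373 -0.22741181  0.06      ]]
```

View pics/w2c.png

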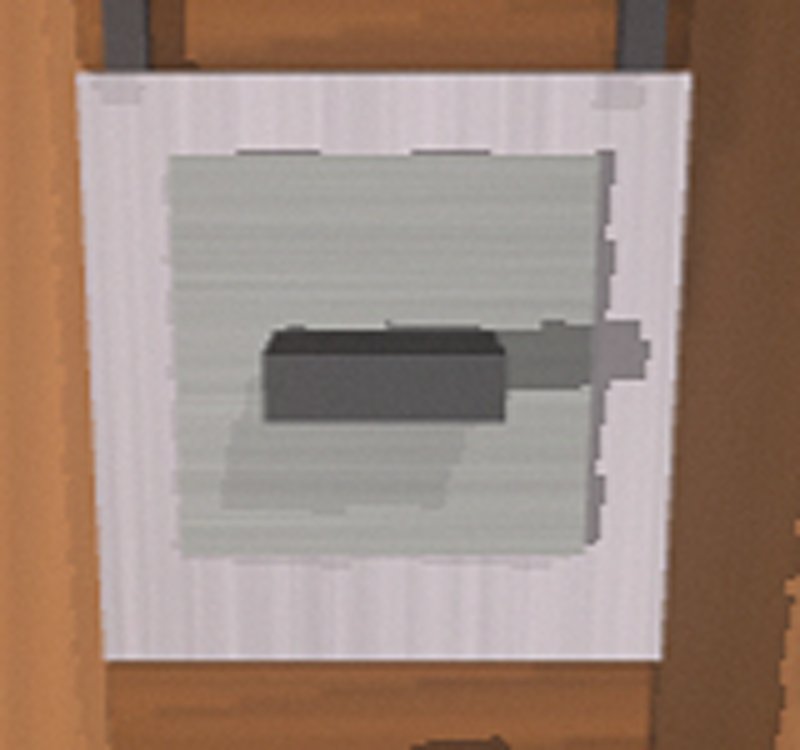

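```bash
python3 - <<'E'
from h import *
from fithead import W
from scipy.optimize import least_squares
f=load('w2')
def q(x,y): return np.array([x/5+205-.4,y/5+75-.4])
A=[(78,73),(692,73),(660,660),(106,660)];C=[(168,155),(600,153),(583,553),(180,555)];Tb=[(263,352),(505,352),(505,422),(263,422)]
sg=[(-1,1),(1,1),(1,-1),(-1,-1)]
def r(p):
    o=[]
    for (sx,sy),a,c,t in zip(sg,A,C,Tb):
        o+=[proj(f,W(p,(60*sx,p[3]*1e3*sy,60)))[0]-q(*a),proj(f,W(p,(42*sx,1e3*p[4]+40*sy,65)))[0]-q(*c),proj(f,W(p,(22*sx,1e3*p[4]+6*sy,103)))[0]-q(*t)]
    return np.concatenate(o)
s=least_squares(r,[.563,-.165,.06,.06,0.003],loss='soft_l1');print(s.x,r(s.x).round(1))
E
```

```text
[ 0.56568119 -0.16328512  0.0572304   0.06016121  0.00487852] [-0.2 -0.   0.2 -0.1 -0.   0.4 -0.4  0.  -0.4  0.3  0.4  0.4 -0.1 -0.
  0.  -0.   0.1 -0.3 -0.2  0.   0.4 -0.4  0.2 -0.3]
```

Request:
{"op": "drive_tool", "data": {"targets": [{"hand":0,"x":0,"y":0,"z":60,"rx":0,"ry":0,"rz":0},{"hand":0,"x":0,"y":0,"z":120,"rx":0,"ry":0,"rz":0},{"hand":0,"x":0,"y":0,"z":165,"rx":0,"ry":0,"rz":0},{"hand":0,"x":0,"y":0,"z":190,"rx":0,"ry":0,"rz":0},{"hand":0,"x":0,"y":0,"z":195,"rx":0,"ry":0,"rz":0},{"hand":0,"x":5,"y":0,"z":195,"rx":0,"ry":0,"rz":0},{"hand":0,"x":12,"y":0,"z":195,"rx":0,"ry":0,"rz":0},{"hand":0,"x":20,"y":0,"z":195,"rx":0,"ry":0,"rz":0},{"hand":0,"x":30,"y":0,"z":195,"rx":0,"ry":0,"rz":0},{"hand":0,"x":40,"y":0,"z":195,"rx":0,"ry":0,"rz":0},{"hand":0,"x":50,"y":0,"z":195,"rx":0,"ry":0,"rz":0},{"hand":0,"x":60,"y":0,"z":195,"rx":0,"ry":0,"rz":0},{"hand":0,"x":70,"y":0,"z":195,"rx":0,"ry":0,"rz":0},{"hand":0,"x":80,"y":0,"z":195,"rx":0,"ry":0,"rz":0},{"hand":0,"x":88,"y":0,"z":195,"rx":0,"ry":0,"rz":0},{"hand":0,"x":94,"y":0,"z":195,"rx":0,"ry":0,"rz":0},{"hand":0,"x":98,"y":0,"z":195,"rx":0,"ry":0,"rz":0},{"hand":0,"x":98,"y":0,"z":195,"rx":0,"ry":0,"rz":0}]}}

```text
time_s: 5.3
ee_pos: [0.5583, -0.0933, 0.084]
orientation: [-179.9, -0.1, 93.1]
contact_force: [-0.5, 0.3, 0.4]
grip_width: -0.0004
```

Request:
{"op": "drive_tool", "data": {"targets": [{"hand":0,"x":3,"y":0,"z":0,"rx":0,"ry":0,"rz":0},{"hand":0,"x":6,"y":0,"z":0,"rx":0,"ry":0,"rz":0},{"hand":0,"x":8,"y":0,"z":0,"rx":0,"ry":0,"rz":0},{"hand":0,"x":8,"y":0,"z":0,"rx":0,"ry":0,"rz":0}]}}

```text
time_s: 5.8
ee_pos: [0.5578, -0.0859, 0.0841]
orientation: [-179.9, -0.0, 93.1]
contact_force: [-1.2, -2.4, -0.3]
grip_width: 0.0002
```

```bash
python3 - <<'E'
from h import *
grab('side','s3');grab('top','t3');crop('top','' and 0 or 290,110,450,210,5,'x') if 0 else None
crop('t3',290,110,450,210,5,'t3c');crop('s3',290,190,430,320,5,'s3c')
print(robot.read_state()['contact_force'])
E
```

```text
[-1.49595058 -1.15748742 -0.49925956]
```

View pics/s3c.png

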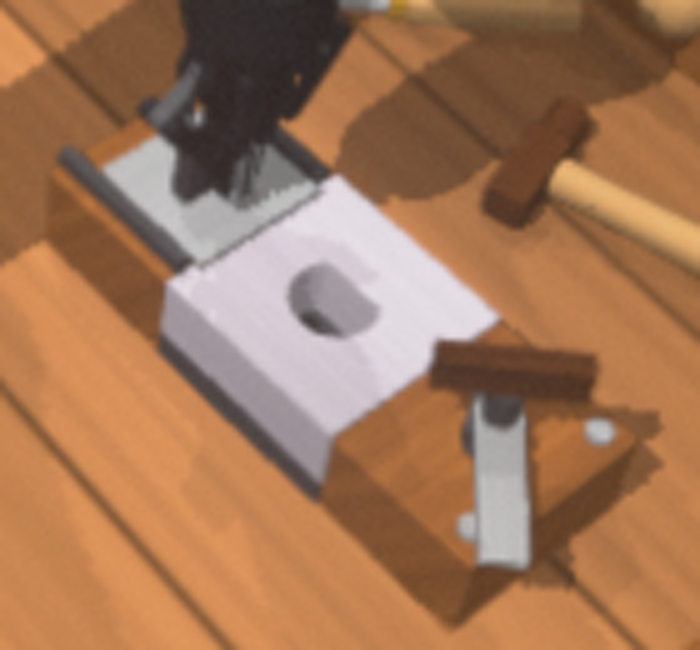

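Request:
{"op": "drive_tool", "data": {"targets": [{"hand":0,"x":2,"y":0,"z":0,"rx":0,"ry":0,"rz":0},{"hand":0,"x":4,"y":0,"z":0,"rx":0,"ry":0,"rz":0},{"hand":0,"x":4,"y":0,"z":0,"rx":0,"ry":0,"rz":0}]}}

```text
time_s: 6.28
ee_pos: [0.558, -0.0858, 0.0843]
orientation: [180.0, 0.3, 92.9]
contact_force: [-0.2, -10.3, -4.3]
grip_width: 0.0002
```

Request:
{"op": "drive_tool", "data": {"targets": [{"hand":0,"x":-8,"y":0,"z":0,"rx":0,"ry":0,"rz":0},{"hand":0,"x":-15,"y":0,"z":-60,"rx":0,"ry":0,"rz":0},{"hand":0,"x":-50,"y":0,"z":-115,"rx":0,"ry":0,"rz":0},{"hand":0,"x":-90,"y":0,"z":-160,"rx":0,"ry":0,"rz":0},{"hand":0,"x":-110,"y":0,"z":-195,"rx":0,"ry":0,"rz":0},{"hand":0,"x":-110,"y":0,"z":-195,"rx":0,"ry":0,"rz":0},{"hand":0,"x":-110,"y":0,"z":-195,"rx":0,"ry":0,"rz":0}]}}

```text
time_s: 7.15
ee_pos: [0.5639, -0.1904, 0.2785]
orientation: [-180.0, -0.1, 93.2]
contact_force: [0.3, 0.9, -1.3]
grip_width: -0.0001
```

```bash
python3 - <<'E'
from h import *
grab('wrist','w4'); crop('w4',205,45,365,225,3.3,'w4c');crop('w4',250,110,320,190,7,'w4d'); s=robot.read_state(); print(s['joints'].round(1),s['ee_pos'],s['orientation'],s['contact_force'])
E
```

```text
[ -7.5  25.1  29.8  95.8 -13.7  62.9  29.5] [ 0.56369455 -0.19004838  0.27801965] [-1.79899066e+02 -1.05615865e-01  9.32064621e+01] [ 0.69613077  0.29730377 -0.66184194]
```

View pics/w4c.png

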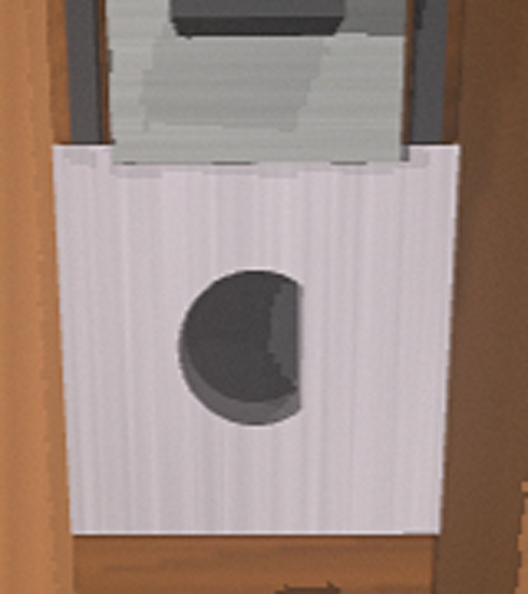

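View pics/w4d.png

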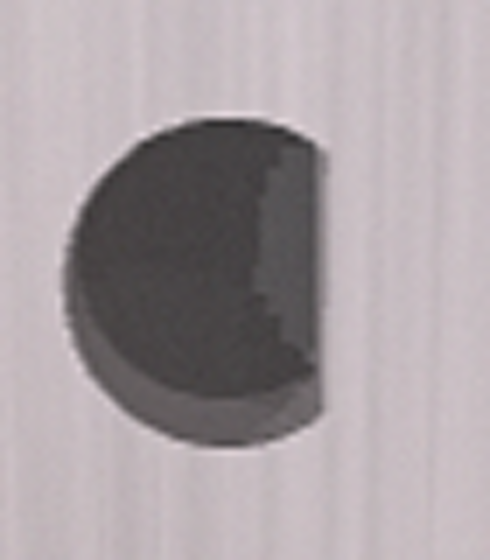

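```bash
python3 - <<'E'
from h import *
from fithead import W
f=load('w4')
def q(x,y): return (x/7+250-.43,y/7+110-.43)
pts=onz(f,[q(64,285),q(222,117),q(222,447),q(100,180),q(110,395),q(320,145),q(322,408)],.06)
from scipy.optimize import least_squares
P=pts[:5,:2]
s=least_squares(lambda c:np.hypot(*(P-c).T)-.024,[.565,-.163]);print(s.x,s.fun.round(4))
d=pts[5]-pts[6];print('flat dir',np.degrees(np.arctan2(d[1],d[0]))-90)
n=np.array([np.cos(.0572),np.sin(.0572)]);print('flat dist',[(p[:2]-s.x)@n for p in pts[5:]])
def q2(x,y): return (x/3.3+205-.35,y/3.3+45-.35)
e=onz(f,[q2(115,162),q2(408,160)],.065);t=np.array([-n[1],n[0]]);print('cover edge y',[(p[:2]-s.x)@t for p in e])
A=onz(f,[q2(53,146),q2(459,146),q2(439,533),q2(72,533)],.06);print(A.mean(0))
E
```

```text
[ 0.56580506 -0.16313408] [ 0.0001  0.0001  0.0002 -0.     -0.0001]
flat dir 4.4361306019908255
flat dist [np.float64(0.013268028538108712), np.float64(0.014044670848536608)]
cover edge y [np.float64(0.05521968577680875), np.float64(0.05563765383945447)]
[ 0.56583403 -0.16328277  0.06      ]
```

Request:
{"op": "drive_tool", "data": {"targets": [{"hand":85,"x":446,"y":64,"z":0,"rx":0,"ry":0,"rz":-1.593},{"hand":85,"x":446,"y":64,"z":0,"rx":0,"ry":0,"rz":-1.593},{"hand":85,"x":446,"y":64,"z":0,"rx":0,"ry":0,"rz":-1.593},{"hand":85,"x":446,"y":64,"z":0,"rx":0,"ry":0,"rz":-1.593},{"hand":85,"x":446,"y":64,"z":0,"rx":0,"ry":0,"rz":-1.593},{"hand":85,"x":446,"y":64,"z":0,"rx":0,"ry":0,"rz":-1.593},{"hand":85,"x":446,"y":64,"z":0,"rx":0,"ry":0,"rz":-1.593},{"hand":85,"x":446,"y":64,"z":0,"rx":0,"ry":0,"rz":-1.593},{"hand":85,"x":446,"y":64,"z":0,"rx":0,"ry":0,"rz":-1.593},{"hand":85,"x":446,"y":64,"z":0,"rx":0,"ry":0,"rz":-1.593},{"hand":85,"x":446,"y":64,"z":0,"rx":0,"ry":0,"rz":-1.593},{"hand":85,"x":446,"y":64,"z":0,"rx":0,"ry":0,"rz":-1.593},{"hand":85,"x":446,"y":64,"z":0,"rx":0,"ry":0,"rz":-1.593}]}}

```text
time_s: 8.82
ee_pos: [0.6038, 0.2568, 0.2793]
orientation: [-180.0, 0.0, -175.7]
contact_force: [-0.7, 0.4, -1.0]
grip_width: 0.0849
```

```bash
python3 - <<'E'
from h import *
grab('wrist','w5'); s=robot.read_state(); print(s['joints'].round(1),s['ee_pos'],s['orientation'],s['contact_force'])
f=load('w5');p=np.load('fin.npy');print(proj(f,[p[0],p[1],.057]),proj(f,[p[0],p[1],.125]))
E
```

```text
[-29.6  29.3   3.8  84.8  -2.   65.9  68.9] [0.60379621 0.25685479 0.27933531] [ 1.79998746e+02  2.78739336e-03 -1.75660454e+02] [ 0.52218189  0.84212519 -0.53662132]
[[280.34610748 155.2204933 ]] [[280.70864976 167.50267925]]
```

View pics/w5.png

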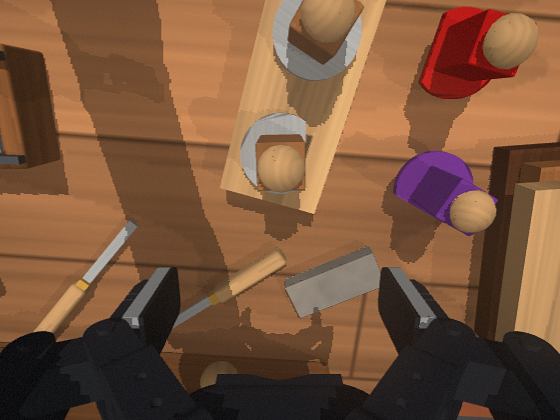

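```bash
python3 - <<'E'
from h import *
crop('w5',230,100,330,205,6.5/1.1,'w5c')
E
```

```text
(no output)
```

View pics/w5c.png

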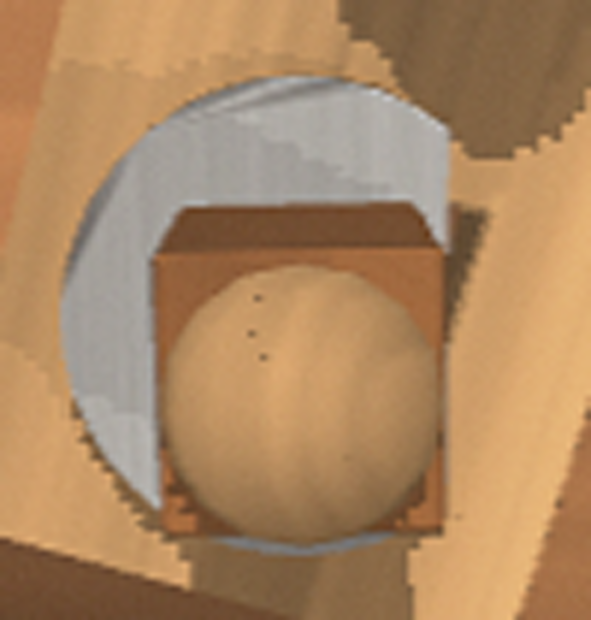

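```bash
cat > fit5.py <<'E'
from fitf import *
f=load('w5');k=6.5/1.1
q=lambda x,y:np.array([(x+.5)/k-.5+230,(y+.5)/k-.5+100])
# image right=+y world= finial +x ; image up = -x world = finial +y
pts=[((-21,21,80),q(153,253)),((21,21,80),q(443,250)),((21,-21,80),q(443,535)),((-21,-21,80),q(165,535)),
 ((-21,21,12),q(180,207)),((21,21,12),q(415,203)),((26,33,12),q(450,130)),((-42,0,12),q(61,300))]
p,r=fit(f,pts,np.load('fin.npy'));print(p,np.degrees(p[2]),r.round(1));np.save('fin.npy',p)
E
python3 fit5.py
```

```text
[0.58240992 0.25720264 1.65204993] 94.65548846648055 [-0.2 -0.6  1.  -0.4  0.1  0.1 -1.   0.4 -0.5 -0.6  0.8 -0.1 -0.1  0.2
 -0.   4.3]
```

Request:
{"op": "drive_tool", "data": {"newtons": 60, "targets": [{"hand":85,"x":21,"y":2,"z":40,"rx":0,"ry":0,"rz":-0.005},{"hand":85,"x":21,"y":2,"z":90,"rx":0,"ry":0,"rz":-0.005},{"hand":85,"x":21,"y":2,"z":135,"rx":0,"ry":0,"rz":-0.005},{"hand":85,"x":21,"y":2,"z":170,"rx":0,"ry":0,"rz":-0.005},{"hand":85,"x":21,"y":2,"z":189,"rx":0,"ry":0,"rz":-0.005},{"hand":85,"x":21,"y":2,"z":189,"rx":0,"ry":0,"rz":-0.005},{"hand":60,"x":21,"y":2,"z":189,"rx":0,"ry":0,"rz":-0.005},{"hand":45,"x":21,"y":2,"z":189,"rx":0,"ry":0,"rz":-0.005},{"hand":30,"x":21,"y":2,"z":189,"rx":0,"ry":0,"rz":-0.005},{"hand":30,"x":21,"y":2,"z":189,"rx":0,"ry":0,"rz":-0.005},{"hand":30,"x":21,"y":2,"z":189,"rx":0,"ry":0,"rz":-0.005}]}}

```text
time_s: 10.25
ee_pos: [0.5836, 0.2575, 0.0918]
orientation: [180.0, 0.1, -175.4]
contact_force: [-0.6, -0.5, 5.9]
grip_width: 0.0416
```

```bash
python3 - <<'E'
from h import *
grab('side','s6');crop('s6',170,60,330,220,4.5/1.2,'s6c'); s=robot.read_state(); print(s['joints'].round(1),s['ee_pos'],s['orientation'],s['contact_force'],s['torque'],s['grip_width'])
E
```

```text
[-29.6  39.7   2.6  95.8  -2.3  44.4  68.6] [0.58364431 0.25750778 0.09176865] [ 1.79961039e+02  1.17578301e-01 -1.75358440e+02] [-1.30724892 -1.03444392  6.3777743 ] [-0.1662034   0.28235083  0.02775643] 0.04141220386603653
```

View pics/s6c.png

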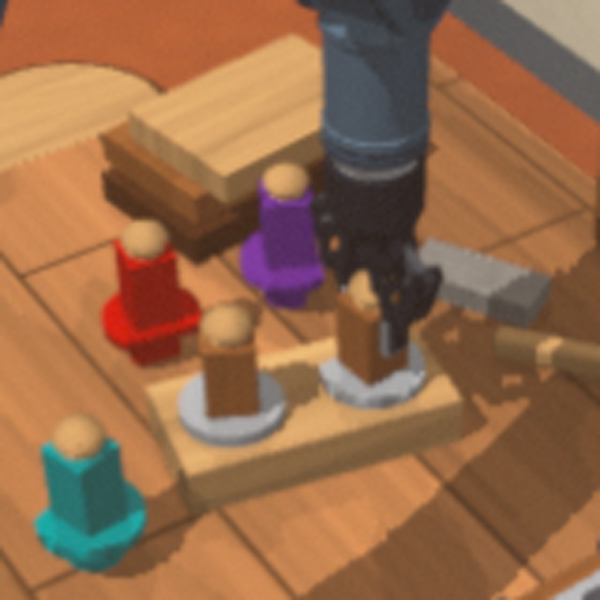

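Request:
{"op": "drive_tool", "data": {"targets": [{"hand":30,"x":0,"y":0,"z":-15,"rx":0,"ry":0,"rz":0},{"hand":30,"x":0,"y":0,"z":-50,"rx":0,"ry":0,"rz":0},{"hand":30,"x":0,"y":0,"z":-100,"rx":0,"ry":0,"rz":0},{"hand":30,"x":0,"y":0,"z":-150,"rx":0,"ry":0,"rz":0},{"hand":30,"x":0,"y":0,"z":-150,"rx":0,"ry":0,"rz":0}]}}

```text
time_s: 10.92
ee_pos: [0.5852, 0.2584, 0.2458]
orientation: [179.8, 0.5, -175.4]
contact_force: [0.2, 0.2, -3.1]
grip_width: 0.0414
```

```bash
python3 - <<'E'
from h import *
grab('wrist','w7'); s=robot.read_state(); print(s['joints'].round(1),s['ee_pos'],s['orientation'],s['contact_force'],s['torque'],s['grip_width'])
E
```

```text
[-30.3  29.2   3.4  90.3  -1.9  60.3  68.3] [0.58355317 0.25768492 0.24268441] [ 179.90921985    0.20762889 -175.35323222] [-0.60756688 -0.5104199  -3.03904243] [0.02419928 0.04300024 0.05603019] 0.04120293774707083
```

View pics/w7.png

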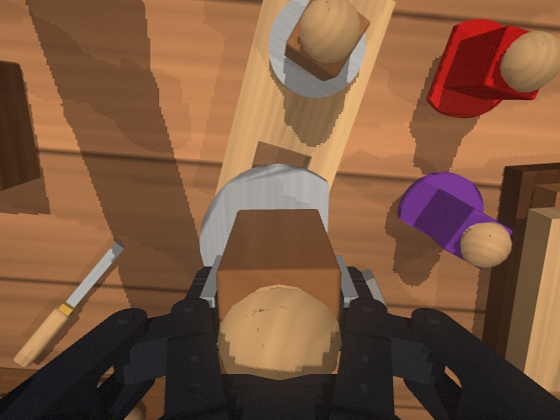

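```bash
python3 - <<'E'
from h import *
crop('w7',190,150,350,310,5/1.35,'w7c')
E
```

```text
(no output)
```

View pics/w7c.png

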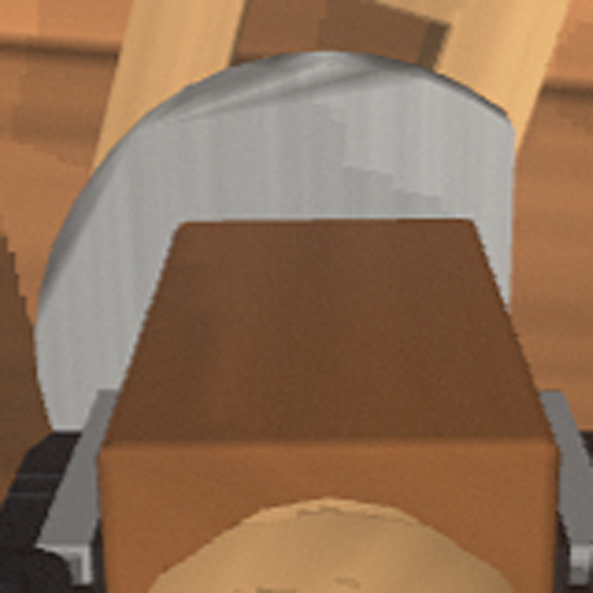

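```bash
cat > inhand.py <<'E'
from h import *
from scipy.optimize import least_squares
from scipy.spatial.transform import Rotation as Ro
# finial in tool: finial z = -tool z. params: tx,ty (plate centre in tool), yaw error a, h (plate underside ahead of TCP, along tool z)
def fitin(f,pts,a0):
    R=np.array(f['R']);t=np.array(f['t']).ravel()
    # nominal tool<-cam from initial picture calibration
    w=load('wrist0');Rw=np.array(w['R'])
    Rt0=Ro.from_euler('xyz',[-179.9254,0.0039,155.718],degrees=True).as_matrix()
    Rtc=Rt0.T@Rw.T; c=np.array([.07598,.00022,-.13588])
    Rct=Rtc.T; tc=-Rct@c
    def P(p,q):
        q=np.array(q)/1e3; ca,sa=np.cos(p[2]),np.sin(p[2])
        x,y=ca*q[0]-sa*q[1],sa*q[0]+ca*q[1]
        # finial frame x->tool? with a=0: finial x = tool x, y = -tool y, z=-tool z
        return np.array([p[0]+x,p[1]-y,p[3]-q[2]])
    g=dict(f);g['R']=Rct;g['t']=tc
    def r(p): return np.concatenate([proj(g,P(p,q))[0]-uv for q,uv in pts])
    s=least_squares(r,[0,0,a0,.045],loss='soft_l1',x_scale=[.01,.01,.1,.01]);return s.x,r(s.x)
E
python3 - <<'E'
from inhand import *
k=5/1.35;q=lambda x,y:np.array([(x+.5)/k-.5+190,(y+.5)/k-.5+150])
pts=[((-21,21,12),q(178,225)),((21,21,12),q(473,220)),((-21,21,80),q(102,445)),((21,21,80),q(555,440)),((26,33,12),q(512,120))]
p,r=fitin(load('w7'),pts,-np.pi/2);print(p,np.degrees(p[2]),r.round(1))
E
```

```text
[-4.13381889e-04  3.97781863e-04 -1.55117877e+00  5.01420974e-02] -88.87599689444448 [ 1.  -0.7  0.4 -0.8 -0.5  0.5 -0.1 -0.3 -0.2  4. ]
```

Request:
{"op": "drive_tool", "data": {"targets": [{"hand":30,"x":6,"y":-45,"z":-5,"rx":0,"ry":0,"rz":0.17},{"hand":30,"x":12,"y":-90,"z":-5,"rx":0,"ry":0,"rz":0.34},{"hand":30,"x":18,"y":-135,"z":-5,"rx":0,"ry":0,"rz":0.5},{"hand":30,"x":23,"y":-180,"z":-5,"rx":0,"ry":0,"rz":0.67},{"hand":30,"x":29,"y":-225,"z":-5,"rx":0,"ry":0,"rz":0.84},{"hand":30,"x":34,"y":-270,"z":-5,"rx":0,"ry":0,"rz":1.01},{"hand":30,"x":40,"y":-315,"z":-5,"rx":0,"ry":0,"rz":1.18},{"hand":30,"x":45,"y":-360,"z":-5,"rx":0,"ry":0,"rz":1.34},{"hand":30,"x":49,"y":-395,"z":-5,"rx":0,"ry":0,"rz":1.48},{"hand":30,"x":52,"y":-418,"z":-5,"rx":0,"ry":0,"rz":1.596},{"hand":30,"x":52,"y":-418,"z":-5,"rx":0,"ry":0,"rz":1.596},{"hand":30,"x":52,"y":-418,"z":-5,"rx":0,"ry":0,"rz":1.596},{"hand":30,"x":52,"y":-418,"z":-5,"rx":0,"ry":0,"rz":1.596}]}}

```text
time_s: 12.6
ee_pos: [0.5648, -0.1619, 0.2448]
orientation: [-180.0, -0.1, 93.4]
contact_force: [0.7, -0.7, -2.6]
grip_width: 0.0414
```

```bash
python3 - <<'E'
from h import *
grab('wrist','w8'); grab('side','s8');crop('s8',260,110,430,310,3.4,'s8c'); s=robot.read_state(); print(s['joints'].round(1),s['ee_pos'],s['orientation'],s['contact_force'],s['torque'],s['grip_width'])
E
```

```text
[ -9.8  26.3  29.1  98.9 -14.6  58.6  27.8] [ 0.56490601 -0.16245601  0.24513559] [-1.79987204e+02 -3.03344618e-02  9.33266685e+01] [-0.26520016  0.23686429 -3.61150264] [-0.01819134  0.01248819  0.0569052 ] 0.04171326058466484
```

View pics/w8.png

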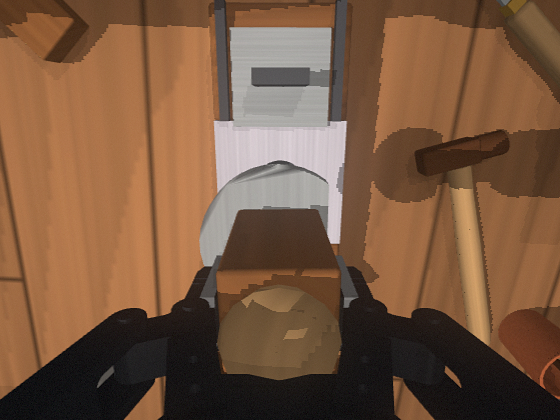

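View pics/s8c.png

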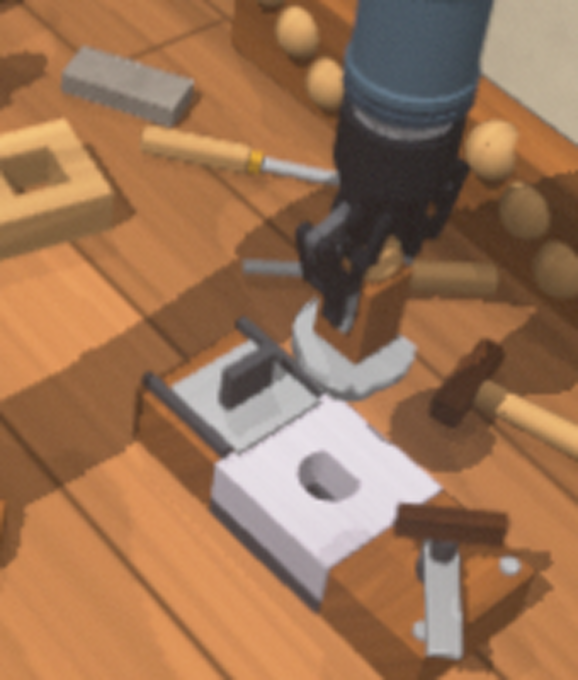

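Request:
{"op": "drive_tool", "data": {"targets": [{"hand":30,"x":-1,"y":0.7,"z":40,"rx":0,"ry":0,"rz":0.002},{"hand":30,"x":-1,"y":0.7,"z":75,"rx":0,"ry":0,"rz":0.002},{"hand":30,"x":-1,"y":0.7,"z":93,"rx":0,"ry":0,"rz":0.002},{"hand":30,"x":-1,"y":0.7,"z":93,"rx":0,"ry":0,"rz":0.002}]}}

```text
time_s: 13.2
ee_pos: [0.565, -0.1641, 0.1515]
orientation: [-179.9, -0.0, 93.1]
contact_force: [-0.1, 0.6, -1.7]
grip_width: 0.0413
```

```bash
python3 - <<'E'
from h import *
grab('side','s9');grab('wrist','w9');crop('s9',290,150,430,300,4.5,'s9c'); s=robot.read_state(); print(s['ee_pos'],s['orientation'],s['contact_force'],s['torque'],s['grip_width'])
E
```

```text
[ 0.56645252 -0.16480894  0.15344651] [1.79898803e+02 3.45735054e-02 9.31018063e+01] [-0.50167128  0.34134179 -2.23897732] [ 0.01167301 -0.06971252 -0.04838136] 0.04146382708860488
```

View pics/s9c.png

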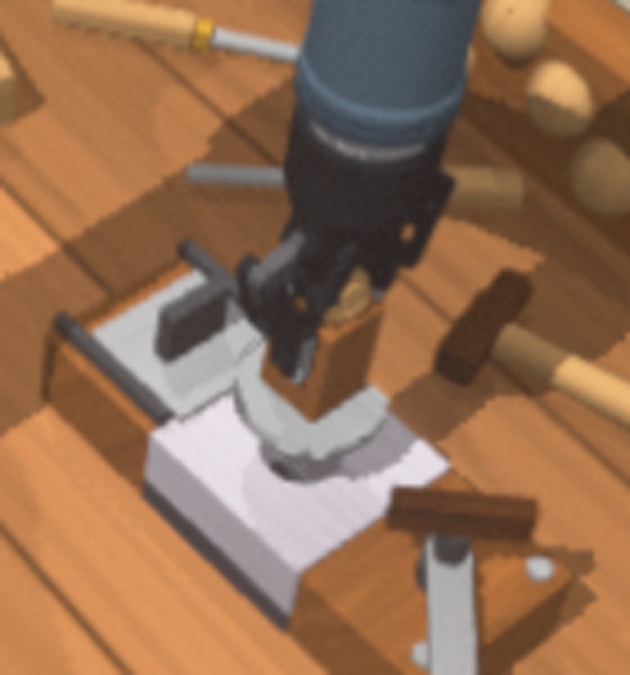

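View pics/w9.png

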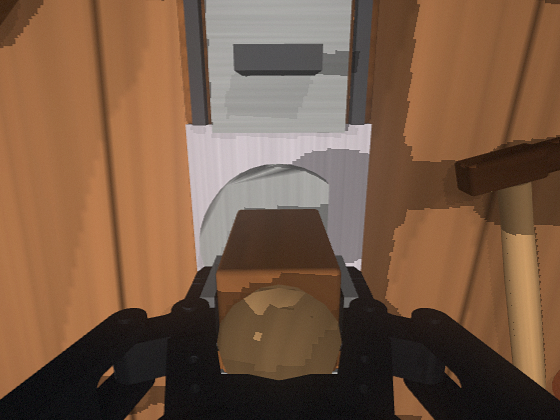

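```bash
python3 - <<'E'
from inhand import *
from fithead import W
crop('w9',175,110,385,285,3.6,'w9c')
E
```

```text
(no output)
```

View pics/w9c.png

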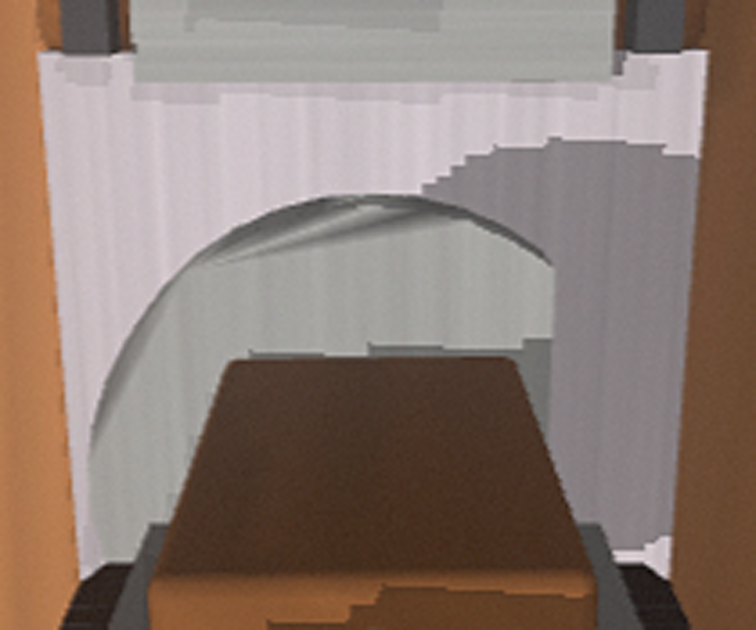

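```bash
cat > rel.py <<'E'
from inhand import *
def relfit(f,fin,head,edges):
    p,r=fitin(f,fin,-np.pi/2); print('fin',p.round(4),np.degrees(p[2]).round(2),r.round(1))
    Rt0=Ro.from_euler('xyz',[-179.9254,0.0039,155.718],degrees=True).as_matrix()
    Rtc=Rt0.T@np.array(load('wrist0')['R']).T; c=np.array([.07598,.00022,-.13588])
    g=dict(f);g['R']=Rtc.T;g['t']=-Rtc.T@c
    def ray(uv):
        n=cv2.undistortPoints(np.array(uv,float).reshape(1,1,2),K(f),np.array(f['distortion'],float))[0,0]
        return Rtc@np.array([n[0],n[1],1])
    def toh(P,hp): # tool point xy -> head coords ; head x=tool y, head y=tool x nominal
        v=P[:2]-hp[:2]; b=hp[2]; return np.array([ v[1]*np.cos(b)-v[0]*np.sin(b), v[0]*np.cos(b)+v[1]*np.sin(b)])
    def res(hp):
        o=[]
        for (x,y),uv in head:
            d=ray(uv);P=c+d*((hp[3]-c[2])/d[2]);o+=list(toh(P,hp)-np.array([x,y])/1e3)
        for x,uv in edges:
            d=ray(uv);P=c+d*((hp[3]-c[2])/d[2]);o.append(toh(P,hp)[0]-x/1e3)
        return np.array(o)*1e3
    s=least_squares(res,[0,0,0,.09],x_scale=[.01,.01,.1,.01]);hp=s.x;print('head',hp.round(4),np.degrees(hp[2]).round(2),res(hp).round(2))
    print('finial in head mm',(toh(p[:2],hp)*1e3).round(2),'h diff (plate underside above head) mm',((hp[3]-p[3])*1e3).round(2),'yaw fin vs head',np.degrees(p[2]+np.pi/2+hp[2]).round(2))
E
python3 - <<'E'
from rel import *
k=3.6;q=lambda x,y:np.array([(x+.5)/k-.5+175,(y+.5)/k-.5+110])
fin=[((-21,21,12),q(233,362)),((21,21,12),q(515,357)),((-21,21,80),q(155,575)),((21,21,80),q(593,575))]
relfit(load('w9'),fin,[((-60,60),q(38,50)),((60,60),q(706,50))],[(-60,q(80,575)),(60,q(670,578))])
E
```

```text
fin [-1.000e-03  3.000e-04 -1.565e+00  5.120e-02] -89.67 [-0.1 -0.5  0.2  0.4  0.1  0.3 -0.1 -0.3]
head [ 0.0013  0.0001 -0.0035  0.0916] -0.2 [ 0.1   0.2  -0.32 -0.2  -0.09  0.32]
finial in head mm [ 0.18 -2.37] h diff (plate underside above head) mm 40.4 yaw fin vs head 0.13
```

Request:
{"op": "drive_tool", "data": {"targets": [{"hand":30,"x":2.2,"y":-0.2,"z":0,"rx":0,"ry":0,"rz":0},{"hand":30,"x":2.2,"y":-0.2,"z":0,"rx":0,"ry":0,"rz":0},{"hand":30,"x":2.2,"y":-0.2,"z":4,"rx":0,"ry":0,"rz":0},{"hand":30,"x":2.2,"y":-0.2,"z":8,"rx":0,"ry":0,"rz":0},{"hand":30,"x":2.2,"y":-0.2,"z":11,"rx":0,"ry":0,"rz":0},{"hand":30,"x":2.2,"y":-0.2,"z":13,"rx":0,"ry":0,"rz":0},{"hand":30,"x":2.2,"y":-0.2,"z":13,"rx":0,"ry":0,"rz":0}]}}

```text
time_s: 14.18
ee_pos: [0.5652, -0.1625, 0.1392]
orientation: [-180.0, 0.0, 93.1]
contact_force: [0.5, 0.1, -2.0]
grip_width: 0.0417
```

Request:
{"op": "drive_tool", "data": {"targets": [{"hand":30,"x":0,"y":0,"z":5,"rx":0,"ry":0,"rz":0},{"hand":30,"x":0,"y":0,"z":10,"rx":0,"ry":0,"rz":0},{"hand":30,"x":0,"y":0,"z":15,"rx":0,"ry":0,"rz":0},{"hand":30,"x":0,"y":0,"z":20,"rx":0,"ry":0,"rz":0},{"hand":30,"x":0,"y":0,"z":24,"rx":0,"ry":0,"rz":0},{"hand":30,"x":0,"y":0,"z":24,"rx":0,"ry":0,"rz":0}]}}

```text
time_s: 14.92
ee_pos: [0.5656, -0.1631, 0.115]
orientation: [179.9, 0.1, 93.1]
contact_force: [2.9, -6.0, -4.5]
grip_width: 0.041
```

Request:
{"op": "drive_tool", "data": {"targets": [{"hand":30,"x":-0.7,"y":0.2,"z":1,"rx":0,"ry":0,"rz":0},{"hand":30,"x":-0.7,"y":0.2,"z":3,"rx":0,"ry":0,"rz":0},{"hand":30,"x":-0.7,"y":0.2,"z":5,"rx":0,"ry":0,"rz":0},{"hand":30,"x":-0.7,"y":0.2,"z":7,"rx":0,"ry":0,"rz":0},{"hand":30,"x":-0.7,"y":0.2,"z":7,"rx":0,"ry":0,"rz":0}]}}

```text
time_s: 15.55
ee_pos: [0.5657, -0.1633, 0.1081]
orientation: [180.0, 0.0, 93.1]
contact_force: [2.4, -5.1, -1.7]
grip_width: 0.0416
```

```bash
python3 - <<'E'
from h import *
grab('side','s10');grab('wrist','w10');crop('s10',290,150,430,300,4.5,'s10c');crop('w10',160,90,400,285,3,'w10c'); s=robot.read_state(); print(s['ee_pos'],s['orientation'],s['contact_force'],s['torque'],s['grip_width'])
E
```

```text
[ 0.56569308 -0.16324016  0.10811729] [1.79973475e+02 3.15515832e-02 9.30903444e+01] [ 2.34121995 -3.99580759 -2.07968426] [-1.32806092 -0.69498397 -0.00280471] 0.041012850778087216
```

View pics/s10c.png

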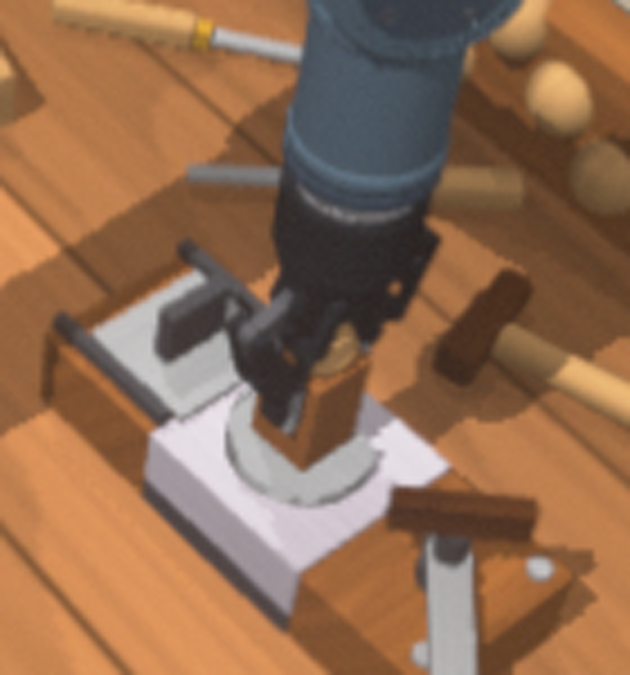

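View pics/w10c.png

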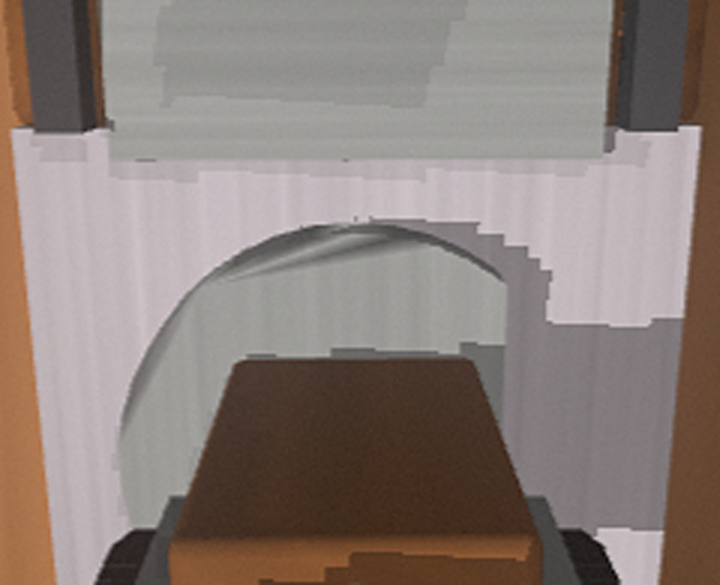

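Nearly down. A little more, until contact pushes back upward.

Request:
{"op": "drive_tool", "data": {"targets": [{"hand":30,"x":0,"y":0,"z":2,"rx":0,"ry":0,"rz":0},{"hand":30,"x":0,"y":0,"z":4,"rx":0,"ry":0,"rz":0},{"hand":30,"x":0,"y":0,"z":4,"rx":0,"ry":0,"rz":0}]}}

```text
time_s: 16.02
ee_pos: [0.5657, -0.1634, 0.1067]
orientation: [180.0, -0.0, 93.1]
contact_force: [-6.9, -1.4, 23.9]
grip_width: 0.0416
```

Request:
{"op": "drive_tool", "data": {"targets": [{"hand":30,"x":0,"y":0,"z":1,"rx":0,"ry":0,"rz":0},{"hand":60,"x":0,"y":0,"z":0,"rx":0,"ry":0,"rz":0},{"hand":85,"x":0,"y":0,"z":-2,"rx":0,"ry":0,"rz":0},{"hand":85,"x":0,"y":0,"z":-2,"rx":0,"ry":0,"rz":0},{"hand":85,"x":0,"y":0,"z":-30,"rx":0,"ry":0,"rz":0},{"hand":85,"x":0,"y":0,"z":-85,"rx":0,"ry":0,"rz":0},{"hand":85,"x":-5,"y":0,"z":-140,"rx":0,"ry":0,"rz":0},{"hand":85,"x":-10,"y":0,"z":-170,"rx":0,"ry":0,"rz":0},{"hand":85,"x":-10,"y":0,"z":-170,"rx":0,"ry":0,"rz":0}]}}

```text
time_s: 17.15
ee_pos: [0.5672, -0.1736, 0.2765]
orientation: [179.8, 0.0, 93.1]
contact_force: [0.3, -1.0, -0.3]
grip_width: 0.0853
```

```bash
python3 - <<'E'
from h import *
grab('side','s11');grab('wrist','w11');crop('s11',310,190,420,310,5.5,'s11c'); s=robot.read_state(); print(s['joints'],s['ee_pos'],s['orientation'],s['contact_force'],s['grip_width'])
E
```

```text
[ -9.64009159  25.02729153  30.18723837  96.66297924 -13.94722823
  62.15924691  27.90660575] [ 0.56559505 -0.17231287  0.27342512] [-1.79930525e+02 -5.27234172e-02  9.31190415e+01] [-0.18061647  0.19203585 -0.31744327] 0.08492980575723631
```

View pics/s11c.png

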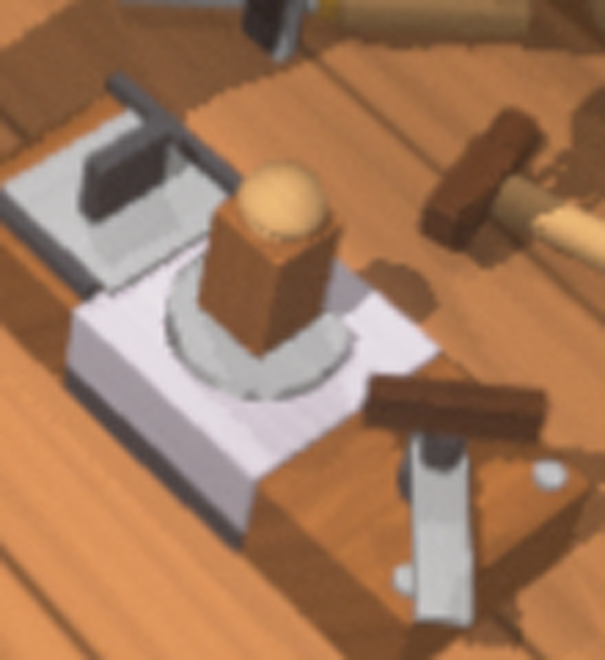

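View pics/w11.png

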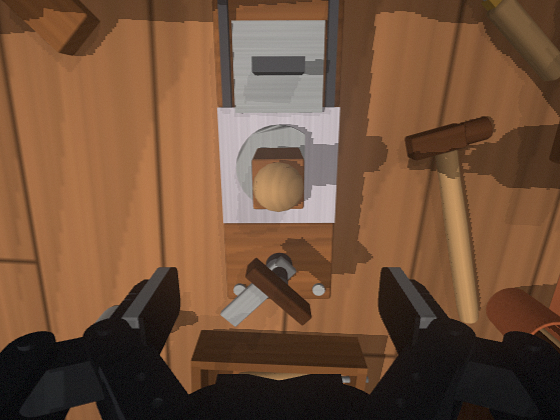

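```bash
python3 - <<'E'
from h import *
from fithead import W
p=[.5658,-.1632,.0572]
def ov(fn,b,k,out,dz=0):
    f=load(fn); im=cv2.resize(f['frame'][b[1]:b[3],b[0]:b[2],::-1],None,fx=k,fy=k,interpolation=cv2.INTER_CUBIC)
    th=np.linspace(np.arccos(26/42),2*np.pi-np.arccos(26/42),60)
    def pl(P,c):
        u=((proj(f,[W(p,q)+[0,0,dz] for q in P])-np.array(b[:2])+.5)*k).astype(int);cv2.polylines(im,[u],True,c,1)
    for z in (60,72): pl([(42*np.cos(t),42*np.sin(t),z) for t in th],(0,255,0))
    for z in (72,140): pl([(s*21,t*21,z) for s,t in [(1,1),(1,-1),(-1,-1),(-1,1)]],(255,0,0))
    cv2.imwrite(f'pics/{out}.png',im)
ov('s11',(310,190,420,310),5,'o_s11');ov('w11',(210,90,350,240),4,'o_w11')
E
```

```text
(no output)
```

View pics/o_s11.png

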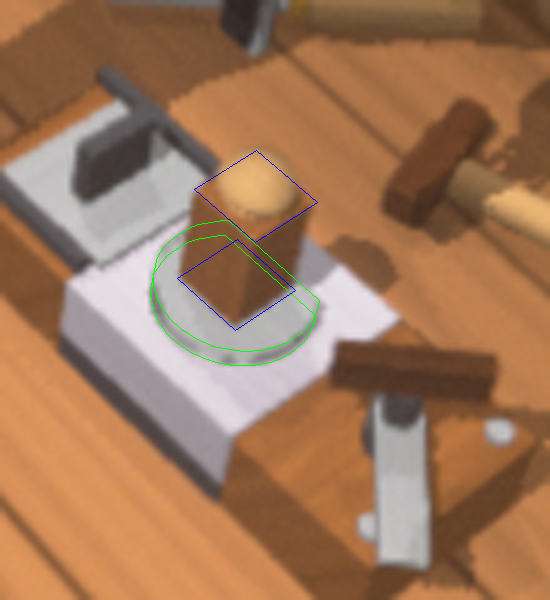

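View pics/o_w11.png

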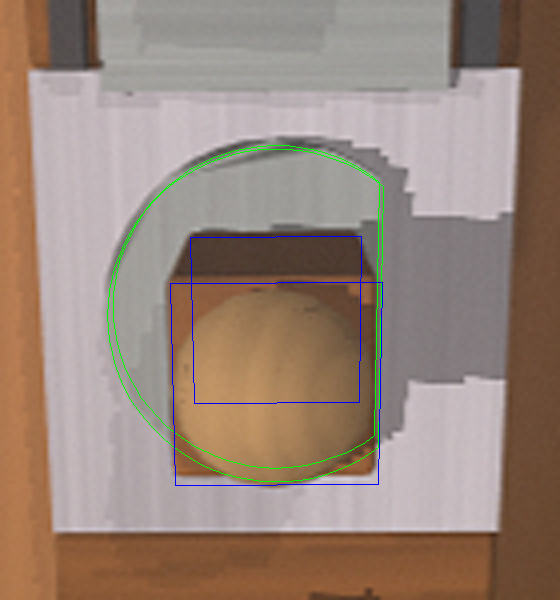

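```bash
python3 - <<'E'
from h import *
crop('w11',205,235,345,340,5,'w11c')
E
```

```text
(no output)
```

View pics/w11c.png

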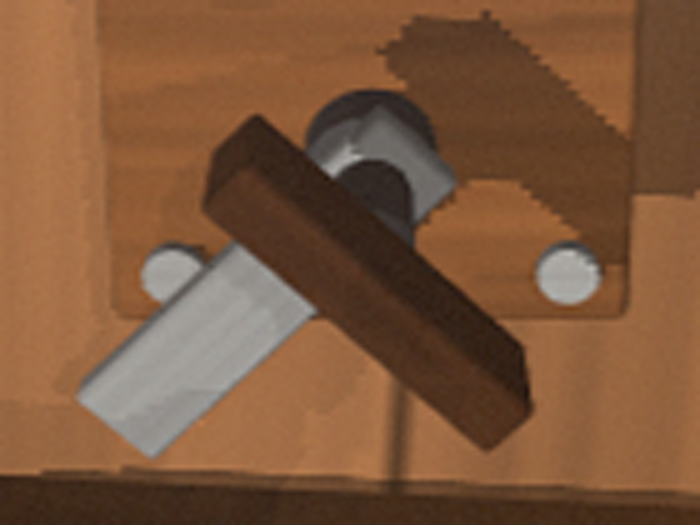

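```bash
python3 - <<'E'
from h import *
f=load('w11');q=lambda x,y:((x+.5)/5-.5+205,(y+.5)/5-.5+235)
A=onz(f,[q(205,207),q(257,163),q(530,405),q(488,450)],.128);print(A.mean(0))
d=(A[2]+A[3]-A[0]-A[1])/2;print('bar len',np.hypot(*d[:2]),'angle',np.degrees(np.arctan2(d[1],d[0])),'w',np.hypot(*(A[1]-A[0])[:2]))
t=onz(f,[q(78,395),q(152,457)],.082).mean(0);ax=np.array([.5721,-.2730]);print(t,np.degrees(np.arctan2(*(t[:2]-ax)[::-1])),np.hypot(*(t[:2]-ax)))
s=robot.read_state();print(s['ee_pos'],s['orientation'])
E
```

```text
[ 0.57222522 -0.27212724  0.128     ]
bar len 0.07339477990146749 angle -41.721469990015954 w 0.013199146905210322
[ 0.51816268 -0.33332905  0.082     ] -131.79837237018742 0.08092483357674375
[ 0.56559505 -0.17231287  0.27342512] [-1.79930525e+02 -5.27234172e-02  9.31190415e+01]
```

Request:
{"op": "drive_tool", "data": {"newtons": 50, "targets": [{"hand":50,"x":-50,"y":1,"z":0,"rx":0,"ry":0,"rz":-0.17},{"hand":50,"x":-100,"y":1,"z":0,"rx":0,"ry":0,"rz":-0.35},{"hand":50,"x":-100,"y":1,"z":40,"rx":0,"ry":0,"rz":-0.52},{"hand":50,"x":-100,"y":1,"z":70,"rx":0,"ry":0,"rz":-0.69},{"hand":50,"x":-100,"y":1,"z":90,"rx":0,"ry":0,"rz":-0.788},{"hand":50,"x":-100,"y":1,"z":90,"rx":0,"ry":0,"rz":-0.788},{"hand":50,"x":-100,"y":1,"z":90,"rx":0,"ry":0,"rz":-0.788}]}}

```text
time_s: 18.12
ee_pos: [0.5724, -0.2727, 0.1843]
orientation: [-180.0, -0.0, 138.1]
contact_force: [-0.6, -0.6, 0.8]
grip_width: 0.0498
```

```bash
python3 - <<'E'
from h import *
grab('wrist','w12'); s=robot.read_state(); print(s['joints'].round(1),s['ee_pos'],s['orientation'],s['contact_force'],s['grip_width'])
E
```

```text
[  8.4  33.5  18.6  94.2 -12.5  54.3  79.7] [ 0.57279291 -0.27279723  0.18480943] [1.79987482e+02 3.62440717e-02 1.38164271e+02] [-0.89686743  0.46119384  0.42268094] 0.04994840198512677
```

View pics/w12.png

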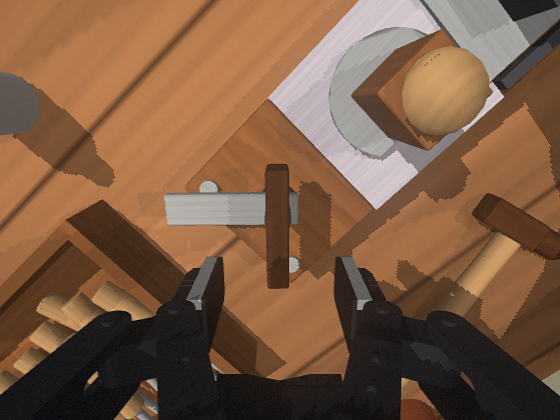

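Request:
{"op": "drive_tool", "data": {"newtons": 40, "targets": [{"hand":50,"x":0,"y":-0.5,"z":40,"rx":0,"ry":0,"rz":0},{"hand":50,"x":0,"y":-0.5,"z":68,"rx":0,"ry":0,"rz":0},{"hand":50,"x":0,"y":-0.5,"z":77,"rx":0,"ry":0,"rz":0},{"hand":35,"x":0,"y":-0.5,"z":77,"rx":0,"ry":0,"rz":0},{"hand":20,"x":0,"y":-0.5,"z":77,"rx":0,"ry":0,"rz":0},{"hand":5,"x":0,"y":-0.5,"z":77,"rx":0,"ry":0,"rz":0},{"hand":5,"x":0,"y":-0.5,"z":77,"rx":0,"ry":0,"rz":0},{"hand":5,"x":0,"y":-0.5,"z":77,"rx":0,"ry":0,"rz":0}]}}

```text
time_s: 19.18
ee_pos: [0.5727, -0.2741, 0.109]
orientation: [180.0, 0.1, 138.2]
contact_force: [-1.0, -0.1, 6.7]
grip_width: 0.014
```

Request:
{"op": "drive_tool", "data": {"targets": [{"hand":5,"x":1,"y":0,"z":0,"rx":0,"ry":0,"rz":0},{"hand":5,"x":1,"y":0,"z":0,"rx":0,"ry":0,"rz":0.08},{"hand":5,"x":1,"y":0,"z":0,"rx":0,"ry":0,"rz":0.18},{"hand":5,"x":1,"y":0,"z":0,"rx":0,"ry":0,"rz":0.29},{"hand":5,"x":1,"y":0,"z":0,"rx":0,"ry":0,"rz":0.4},{"hand":5,"x":1,"y":0,"z":0,"rx":0,"ry":0,"rz":0.51},{"hand":5,"x":1,"y":0,"z":0,"rx":0,"ry":0,"rz":0.62},{"hand":5,"x":1,"y":0,"z":0,"rx":0,"ry":0,"rz":0.73},{"hand":5,"x":1,"y":0,"z":0,"rx":0,"ry":0,"rz":0.8},{"hand":5,"x":1,"y":0,"z":0,"rx":0,"ry":0,"rz":0.8}]}}

```text
time_s: 20.42
ee_pos: [0.5721, -0.2744, 0.109]
orientation: [179.9, 0.2, 92.3]
contact_force: [-1.5, -3.1, 7.7]
grip_width: 0.0141
```

```bash
python3 - <<'E'
from h import *
grab('side','s13');crop('s13',310,170,430,310,5,'s13c'); s=robot.read_state(); print(s['joints'].round(1),s['ee_pos'],s['orientation'],s['contact_force'],s['torque'],s['grip_width'])
E
```

```text
[  2.   41.2  28.5  97.2 -24.9  47.8  43.8] [ 0.57203803 -0.27438648  0.10898641] [1.79867472e+02 1.70778645e-01 9.23635159e+01] [-1.19229044 -3.17608114  7.11779643] [-0.61975451  0.34160681  0.06892428] 0.014178113756783404
```

View pics/s13c.png

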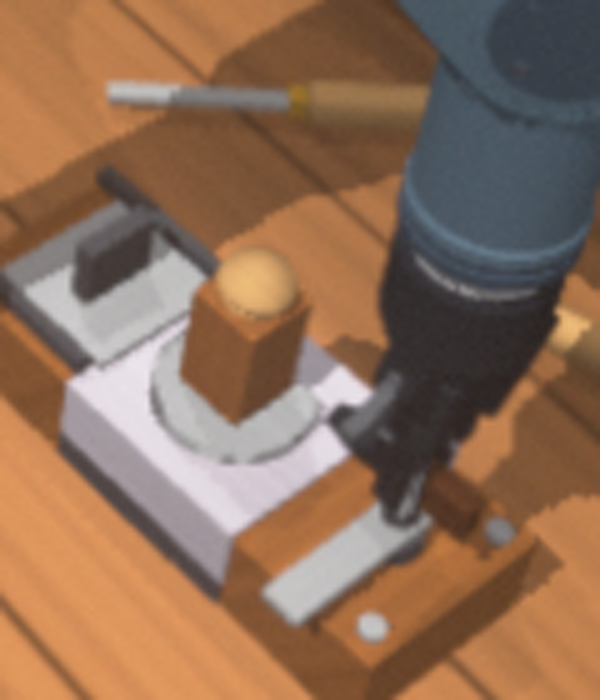

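Request:
{"op": "drive_tool", "data": {"targets": [{"hand":5,"x":0,"y":0,"z":0,"rx":0,"ry":0,"rz":0.08},{"hand":5,"x":0,"y":0,"z":0,"rx":0,"ry":0,"rz":0.19},{"hand":5,"x":0,"y":0,"z":0,"rx":0,"ry":0,"rz":0.3},{"hand":5,"x":0,"y":0,"z":0,"rx":0,"ry":0,"rz":0.41},{"hand":5,"x":0,"y":0,"z":0,"rx":0,"ry":0,"rz":0.52},{"hand":5,"x":0,"y":0,"z":0,"rx":0,"ry":0,"rz":0.63},{"hand":5,"x":0,"y":0,"z":0,"rx":0,"ry":0,"rz":0.74},{"hand":5,"x":0,"y":0,"z":0,"rx":0,"ry":0,"rz":0.85},{"hand":5,"x":0,"y":0,"z":0,"rx":0,"ry":0,"rz":0.95},{"hand":5,"x":0,"y":0,"z":0,"rx":0,"ry":0,"rz":0.95}]}}

```text
time_s: 21.72
ee_pos: [0.5713, -0.274, 0.1089]
orientation: [179.9, 0.0, 37.9]
contact_force: [-2.7, -2.1, 9.3]
grip_width: 0.0141
```

```bash
python3 - <<'E'
from h import *
grab('side','s14');crop('s14',310,170,430,310,5,'s14c'); s=robot.read_state(); print(s['joints'].round(1),s['ee_pos'],s['orientation'],s['contact_force'],s['torque'],s['grip_width'])
E
```

```text
[ -6.4  45.3  41.9  97.8 -37.2  51.6  -1. ] [ 0.57130918 -0.27402378  0.10892297] [1.79875286e+02 2.19867978e-02 3.79236156e+01] [-3.30376845 -0.84279925  9.68145893] [-0.3378077   0.76707544  0.06990133] 0.014103379424216302
```

View pics/s14c.png

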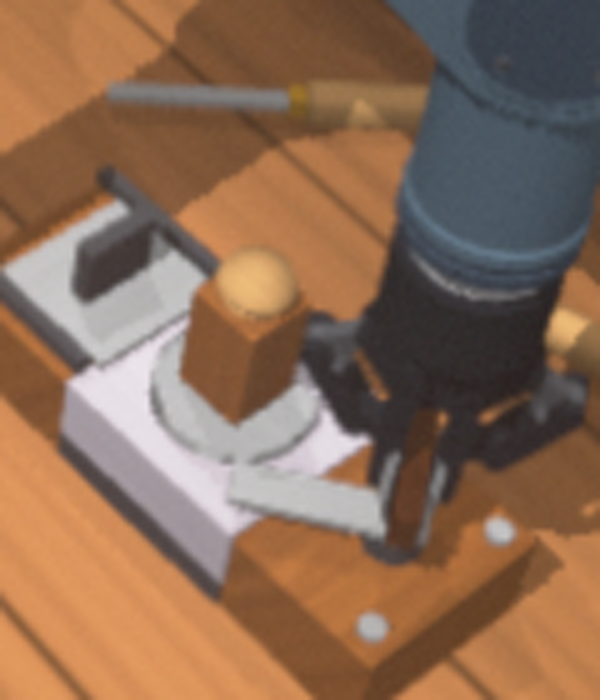

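Request:
{"op": "drive_tool", "data": {"targets": [{"hand":5,"x":0,"y":0,"z":0,"rx":0,"ry":0,"rz":0.06},{"hand":5,"x":0,"y":0,"z":0,"rx":0,"ry":0,"rz":0.12},{"hand":5,"x":0,"y":0,"z":0,"rx":0,"ry":0,"rz":0.18},{"hand":5,"x":0,"y":0,"z":0,"rx":0,"ry":0,"rz":0.24},{"hand":5,"x":0,"y":0,"z":0,"rx":0,"ry":0,"rz":0.3},{"hand":5,"x":0,"y":0,"z":0,"rx":0,"ry":0,"rz":0.36},{"hand":5,"x":0,"y":0,"z":0,"rx":0,"ry":0,"rz":0.36}]}}

```text
time_s: 22.65
ee_pos: [0.5712, -0.2737, 0.1089]
orientation: [179.9, -0.0, 17.3]
contact_force: [-4.4, -1.1, 11.4]
grip_width: 0.0141
```

```bash
python3 - <<'E'
from h import *
grab('side','s15');crop('s15',310,170,430,310,5,'s15c'); s=robot.read_state(); print(s['joints'].round(1),s['ee_pos'],s['orientation'],s['contact_force'],s['torque'],s['grip_width'])
E
```

```text
[ -9.1  47.4  46.7  97.9 -41.7  53.5 -18.2] [ 0.57118038 -0.27374627  0.10890186] [ 1.79912364e+02 -1.82173051e-02  1.73089054e+01] [-3.98016702 -1.40353182 10.37242688] [-0.16972336  0.91132176  0.07174666] 0.014375764292859423
```

View pics/s15c.png

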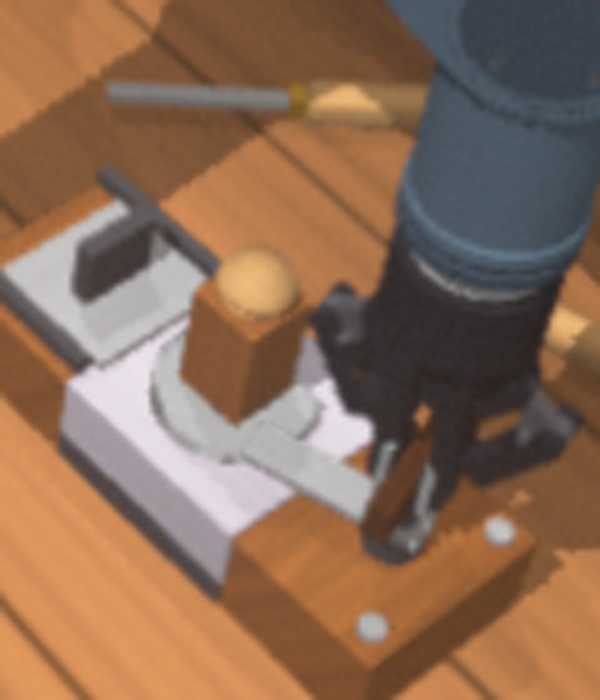

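Request:
{"op": "drive_tool", "data": {"targets": [{"hand":5,"x":0,"y":0,"z":0,"rx":0,"ry":0,"rz":0.06},{"hand":5,"x":0,"y":0,"z":0,"rx":0,"ry":0,"rz":0.12},{"hand":5,"x":0,"y":0,"z":0,"rx":0,"ry":0,"rz":0.18},{"hand":5,"x":0,"y":0,"z":0,"rx":0,"ry":0,"rz":0.23},{"hand":5,"x":0,"y":0,"z":0,"rx":0,"ry":0,"rz":0.26},{"hand":5,"x":0,"y":0,"z":0,"rx":0,"ry":0,"rz":0.26}]}}

```text
time_s: 23.45
ee_pos: [0.5711, -0.2735, 0.1089]
orientation: [179.9, -0.0, 2.4]
contact_force: [-3.8, -0.7, 11.9]
grip_width: 0.0144
```

```bash
python3 - <<'E'
from h import *
s=robot.read_state(); print(s['joints'].round(1),s['ee_pos'],s['orientation'],s['contact_force'],s['torque'],s['grip_width'])
E
```

```text
[-10.9  49.   50.1  98.  -44.8  55.1 -30.8] [ 0.57113827 -0.27352604  0.10890945] [ 1.79945149e+02 -3.56826994e-02  2.40404795e+00] [-3.79931469 -0.71850026 11.94965447] [-0.00912242  0.89749549  0.13937985] 0.014350876826434433
```

Request:
{"op": "drive_tool", "data": {"targets": [{"hand":5,"x":0,"y":0,"z":0,"rx":0,"ry":0,"rz":0.04},{"hand":5,"x":0,"y":0,"z":0,"rx":0,"ry":0,"rz":0.08},{"hand":5,"x":0,"y":0,"z":0,"rx":0,"ry":0,"rz":0.08}]}}

```text
time_s: 23.82
ee_pos: [0.5715, -0.2735, 0.1089]
orientation: [179.9, -0.0, -2.1]
contact_force: [-3.2, -1.2, 10.2]
grip_width: 0.014
```

```bash
python3 - <<'E'
from h import *
s=robot.read_state(); print(s['ee_pos'],s['orientation'],s['contact_force'],s['torque'],s['grip_width'])
E
```

```text
[ 0.57150318 -0.27352202  0.10893658] [ 1.79913667e+02 -4.83241529e-02 -2.06532618e+00] [-3.20580261 -1.18156594 10.162261  ] [-0.09106275  0.88873599  0.65080698] 0.01395841009559617
```

Request:
{"op": "drive_tool", "data": {"targets": [{"hand":20,"x":0,"y":0,"z":0,"rx":0,"ry":0,"rz":0},{"hand":50,"x":0,"y":0,"z":0,"rx":0,"ry":0,"rz":0},{"hand":50,"x":0,"y":0,"z":0,"rx":0,"ry":0,"rz":0},{"hand":50,"x":0,"y":0,"z":-30,"rx":0,"ry":0,"rz":0},{"hand":50,"x":0,"y":0,"z":-80,"rx":0,"ry":0,"rz":0},{"hand":50,"x":0,"y":0,"z":-130,"rx":0,"ry":0,"rz":0},{"hand":50,"x":0,"y":0,"z":-170,"rx":0,"ry":0,"rz":-0.1},{"hand":50,"x":0,"y":20,"z":-180,"rx":0,"ry":0,"rz":-0.2},{"hand":50,"x":0,"y":-10,"z":-180,"rx":0,"ry":0,"rz":-0.1}]}}

```text
time_s: 24.95
ee_pos: [0.5703, -0.2672, 0.2893]
orientation: [179.8, -0.1, 3.1]
contact_force: [0.4, 0.9, -0.2]
grip_width: 0.0502
```

```bash
python3 - <<'E'
from h import *
for n in ['side','top','wrist']: grab(n,n[0]+'16')
crop('s16',310,170,430,310,5,'s16c');crop('t16',290,110,450,210,5,'t16c')
s=robot.read_state(); print(s['joints'].round(1),s['ee_pos'],s['orientation'],s['contact_force'])
E
```

```text
[-17.3  37.8  59.7  90.9 -34.   71.3 -37.8] [ 0.57227434 -0.26074437  0.28684243] [-1.79922906e+02  1.20814067e-02  3.75631528e+00] [ 0.44832875  0.62824981 -0.44795817]
```

View pics/s16c.png

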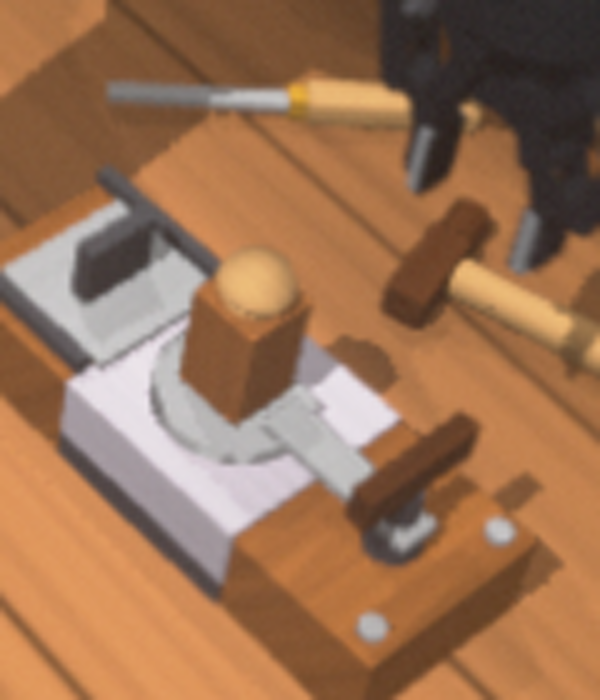

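View pics/w16.png

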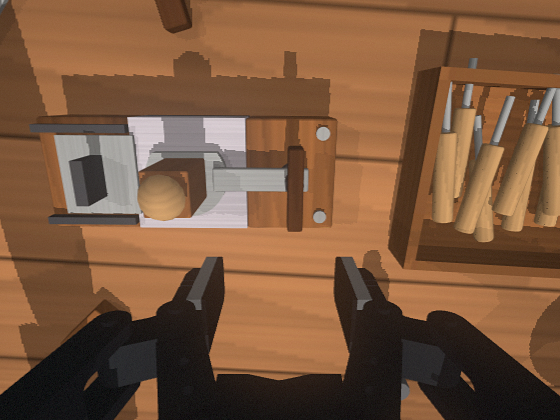

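View pics/t16.png

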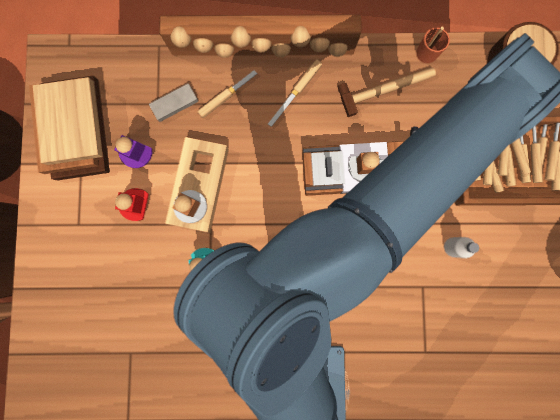

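```bash
python3 - <<'E'
from h import *
crop('w16',120,100,350,245,3.4,'w16c')
E
```

```text
(no output)
```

View pics/w16c.png

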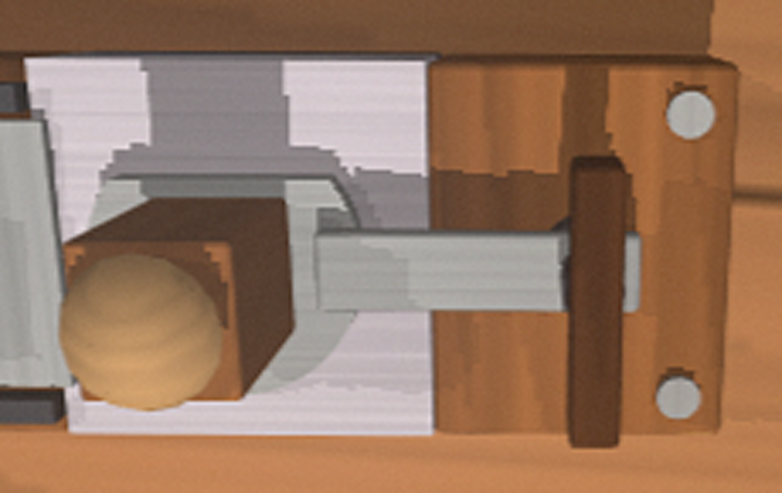

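```bash
python3 - <<'E'
from h import *
f=load('w16');q=lambda x,y:((x+.5)/3.4-.5+120,(y+.5)/3.4-.5+100)
an=lambda a:np.degrees(np.arctan2(a[0,1]-a[1,1],a[0,0]-a[1,0]))
print('head',an(onz(f,[q(25,58),q(430,60)],.06)),an(onz(f,[q(70,431),q(432,433)],.06)))
print('arm',an(onz(f,[q(317,234),q(560,233)],.082)),an(onz(f,[q(318,310),q(560,310)],.082)))
print('bar',an(onz(f,[q(572,165),q(570,440)],.128))+90,an(onz(f,[q(625,170),q(620,440)],.128))+90)
E
```

```text
head 93.4104817202372 93.41406912439041
arm 93.95526766758418 93.72918587157115
bar 93.71327070331776 93.8322151037266
```

```bash
python3 -c "
from rig import robot
robot.sign_off(); print(robot.read_state()['time_s'])"
```

```text
the job is handed in; nothing more can be done
the job is handed in; nothing more can be done
```

The keyed finial is mounted on the carving stand and clamped, and the job was handed in at about 25 s of the 72 s.

- **Dust cover:** I pushed it open until it met the stop, with 10 N pushing back. The picture put its edge 55 mm from the socket, which is fully open.
- **Finial:** I took the one with the flat plate, turned it about 91° and seated it. Pressing it down met about 24 N at the height expected for fully home. The hold-down's arm then passed over the plate without striking it.
- **Hold-down:** I turned it about 135° clockwise by the cross-bar in a single grasp. At the end it resisted with 0.65 N m, against 0.12 N m of friction. The last picture shows the arm within about 0.4° of the head's +y direction, over the plate.
- **Left alone:** The round-plate finial is still in the rack. I did not touch any of the coloured look-alikes, and the gripper ended clear of everything.

**Disagreements:**
- The in-hand camera fit put the finial 3–4 mm lower in the gripper than the rack height implied. The seating height matched the rack value.
- The model drawn over the wrist picture after seating was 1–2 mm off in y, about the size of the calibration error.
- Just before insertion the camera showed the finial 2.4 mm off centre along the head. I corrected this before lowering it.

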